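Change the dishes in a clamshell warmer

TASK

Change over the dish warmer: flip its switch lever to off, then swing the clear hood up past vertical until it stays open by itself, lift out every finished dish and lay it flat on the aluminium cooling slab, side by side, and lay every fresh dish from the dark mat flat on the warming plate, well inside the hood's edge. Then close the hood fully and, only after that, flip the switch lever back on. Never have the hood raised while the switch is on, and leave the other things on the worktop where they are.

Things in the scene. Friction and masses are not known exactly. Their poses are not given: they have to be found in the camera images.
- lid (a joint): angle of the hood: 0 closed, 1.57 upright, 2.0 at its stop, leaning back. It turns freely, weighs 0.3 kg, falls shut if let go below 1.4 and falls back on its stop and stays open beyond 1.75; no latch. The hood is a clear-topped shell 170 mm deep (x), 250 wide (y), 40 high, walls 4 mm, hinged along the back top edge of the warmer's base
- lid_handle (a point): centre of the hood's handle: a round steel bar 10 mm thick, 90 mm long, along the warmer's y, held at both ends 36 mm in front of the hood's front wall; when closed 54 mm above the worktop, 25 mm clear above the base's front ledge. The bar can turn between gripper pads. It lies 207 mm from the hinge line. Its x points along the hood towards the hinge, its y along the bar
- lid_hinge (a point): point of the hinge line abreast of the handle's centre, 34 mm above the worktop, 85 mm behind and 35 mm left of the warmer's centre; axes as the warmer's: the hinge line runs along y; the hood opens from the front (-x) up and over to the back (+x)
- plate_centre (a point): centre of the warming plate's upper surface: level flat aluminium, 34 mm above the worktop, 166 (x) by 246 mm (y), no rim. x points back (to the hinge), y left, z up; the warmer is fixed, turned a little about z; in front a ledge 24 mm high out to x = -131 mm. The closed hood's walls stand on the plate's edge: dish centres must be within 46 mm of the middle in x, 86 mm in y
- heat_switch (a joint): angle of the warmer's switch lever: 0 is off, leaning to the warmer's right (-y), 1.0 is on, leaning to its left (+y). It stays where it is left; a light sideways push on the tip moves it
- heat_switch_tip (a point): centre of the 14 mm ball at the tip of the switch lever, a small black-tipped lever 42 mm long on a block on the front ledge, 100 mm right of the warmer's middle, 112 mm in front of its centre; its pivot is 34 mm above the worktop, so the tip is 71 to 76 mm up; it swings sideways along the warmer's y, 0.5 rad each way from upright (tip 20 mm each way)
- slab_centre (a point): centre of the upper surface of the aluminium cooling slab, 110 mm (x) by 220 mm (y) by 12 mm thick, fixed, lying flat on the worktop left or right of the warmer; x, y along its sides, z up. It has room for three dishes in a row along its y, 66 to 70 mm apart
- finished_0_centre (a point): round clear-walled culture dish with its fixed cover, 59 mm across and 15 mm high, 16 g; the point is its centre, half-way up (7.5 mm above its underside), z is its axis, up. One of two or three finished dishes that lie in the warmer under the closed hood at the start, in a row along the warmer's y, about 74 mm apart. May be absent (None).
- finished_1_centre (a point): round clear-walled culture dish with its fixed cover, 59 mm across and 15 mm high, 16 g; the point is its centre, half-way up (7.5 mm above its underside), z is its axis, up. One of two or three finished dishes that lie in the warmer under the closed hood at the start, in a row along the warmer's y, about 74 mm apart. May be absent (None).
- finished_2_centre (a point): round clear-walled culture dish with its fixed cover, 59 mm across and 15 mm high, 16 g; the point is its centre, half-way up (7.5 mm above its underside), z is its axis, up. One of two or three finished dishes that lie in the warmer under the closed hood at the start, in a row along the warmer's y, about 74 mm apart. May be absent (None).
- fresh_0_centre (a point): round clear-walled culture dish with its fixed cover, 59 mm across and 15 mm high, 16 g; the point is its centre, half-way up (7.5 mm above its underside), z is its axis, up. One of one or two fresh dishes that stand at the start outside the warmer, flat on a thin dark mat (3 mm thick) on the worktop to the left or right of the warmer. May be absent (None).
- fresh_1_centre (a point): round clear-walled culture dish with its fixed cover, 59 mm across and 15 mm high, 16 g; the point is its centre, half-way up (7.5 mm above its underside), z is its axis, up. One of one or two fresh dishes that stand at the start outside the warmer, flat on a thin dark mat (3 mm thick) on the worktop to the left or right of the warmer. May be absent (None).
- mini_centrifuge: white round centrifuge, 190 x 184 x 131 mm, fixed, standing at the back to the left of the warmer: an obstacle to keep clear of; origin at the underside's centre
- tape: roll of tape lying flat, 98 x 96 x 25 mm, loose; leave alone; origin at the underside's centre
- forceps: steel forceps lying flat, 118 mm long, loose; leave alone
There are look-alikes about, which are no part of the job. What is shaped like the part that bears fresh_1_centre but orange or purple is not meant.

How it is judged:
By the outcome, as a careful person would: the job done as asked, in the order asked, and still so for the second after the job is handed in, with the robot touching nothing.
Of finished_0, finished_1, finished_2 only 2 to 3 are there at a start; the rules pass over those that are not, and their reading is None.
Of fresh_0, fresh_1 only 1 to 2 are there at a start; the rules pass over those that are not, and their reading is None.
At some moment in a run one of fresh_0, fresh_1 may be knocked a few centimetres aside while the robot is not near it.
Once in a run the grip may slacken for a moment while it holds something.
It also fails if it takes over 210 s, if anything falls off the work surface, if the arm or the gripper's body presses on something with over 40 N, if the wrist force passes 120 N, or if a joint passes its speed limit or range.

ROBOT

A 7-joint arm with a two-finger parallel gripper is mounted at the origin on a cart in front of the work surface, level with it; the furniture and walls round the work are solid. World frame = base frame: x ahead of the robot, y to its left, z up, the work surface at z = 0. Lengths are in mm, angles in rad, forces in N, time in s.
With the tool pointing down it reaches from about 400 to 850 mm from the base axis. Payload 10.4 kg.
Tool frame: the origin (TCP) lies midway between the tips of the shut fingers; the grasp point (between the pads) lies 19 mm behind it; z points along the fingers, y is the line along which they close (so a half turn about z gives the same grasp; the last joint's range is limited). The gripper opens to 87 mm and grips with 3 to 60 N. Pads are 19 mm wide; open, the fingers measure 117 mm over their backs; the gripper's body (75 mm by 190 mm) begins 51 mm behind the grasp point.
Start: joints at [1.253, 0.332, -0.065, 1.46, 0.022, 1.35, -0.088], TCP at [181.614, -598.054, 222.576] pointing down, gripper open.
Joint ranges: [-2.6, 2.6], [-0.5, 2.12], [-1.47, 1.34], [0.16, 2.42], [-1.27, 4.41], [0.06, 2.06], [-2.6, 2.6]. Speed limits (rad/s): [2.22, 2.22, 2.79, 2.79, 3.14, 3.14, 3.14].

INTERFACE

Orientations are given as [roll, pitch, yaw] about the fixed x, y, z axes, in that order (R = Rz(yaw) Ry(pitch) Rx(roll)).
In Python, from station import r, viewer gives the robot as it stands.
- The arm moves only by the shell command python3 -m creep 'ROWS' [OPENING] [FORCE]. ROWS is a JSON object of lists of equal length, an entry for each row: "delta_pos": the shift along the tool's x, y, z in units of 0.05 m (1.0 is 0.05 m), a list of three; "spin": the turn about the tool's z in units of 10 degrees (1.0 is 10 degrees). In form: {"delta_pos": [[tx, ty, tz], ...], "spin": [spin, ...]}. A call has 1 to 8 rows; each row shifts and turns the commanded pose from where the row before left it, along the tool's axes as they then stand; what a row does not reach is not made up. A row lasts 1/8 s, in which the tool goes at most 62.5 mm and 10.7 degrees, less where a joint would pass 70% of its speed; a pose out of reach is approached as far as the arm can. A call with a number of a shift or a turn outside -1 to 1 is refused whole. A call with a gripper value outside its range is refused whole. OPENING is the opening in per cent of the stroke, from 0 (shut) to 100 (fully open), set as the call begins (- or left out, the last holds). The fingers move at their own pace and stop on an object; FORCE is the grip in N (left out, the last holds). Time passes only in rows, so rows that do not move let the fingers close. It gives the time, the measured TCP pose, the force, the opening and the grip force at its end, in the units of the state.
- r.get_state(): the state, without advancing time (a new reading comes with each control period).
- viewer.read_camera(name): name is "side" or "top"; returns the picture (480x640x3 uint8, red, green, blue); there is no depth.
- viewer.calibration(name): a dict with "fx", "fy", "cx", "cy" (pixels), "pose" (4x4, takes a point from camera to world coordinates). Camera axes: x right, y up, looking along -z (the intrinsics and any distortion apply to the point x, -y, -z); pixel columns grow to the right and rows downward; lengths in mm; the calibration is good to about 2 mm. A picture is of the moment at which its call begins. calibration takes no time and is no camera call.
- r.close_job(): hands the job in; it is judged then, once.
The state is a dict: "clock": time; "joint_positions": joint angles; "joint_velocities": joint speeds; "effort": joint torques, N m; "position": TCP position; "orientation": TCP orientation; "wrist_force": force on the tool from outside, world axes, zero at the start; "torque": the same for the moment, N m; "width": opening from 0.0 (shut) to 1.0 (fully open); "gripper_force": force on a finger pad.
Only numpy, scipy, OpenCV 4.12 (cv2) and the standard library are available. Lean on these libraries where they do the work, as an engineer would, in place of code of your own. Each camera call takes 0.05 s, during which the arm holds its last target. There are 200 camera calls.

## Working session

There is one attempt and no reset: what is moved stays moved. The work goes in short steps, Python scripts to look and compute and a shell command to move; the robot and the scene stay as the last step left them, time stands still between calls to the robot, and variables do not carry over. Pictures are saved under pics/ and viewed, at most 14 in all, crops included, and the job is handed in when it is done.

```bash
ls; mkdir -p pics
cat > h.py <<'E'
import numpy as np, cv2
from station import r, viewer
def snap(cam,name=None):
    im=viewer.read_camera(cam)
    if name: cv2.imwrite(f'pics/{name}.png',im[:,:,::-1])
    return im
def ray(cam,u,v):
    c=viewer.calibration(cam);P=np.array(c['pose'])
    d=P[:3,:3]@np.array([(u-c['cx'])/c['fx'],-(v-c['cy'])/c['fy'],-1.])
    return P[:3,3],d
def onz(cam,u,v,z):
    o,d=ray(cam,u,v);return o+d*(z-o[2])/d[2]
def pix(cam,p):
    c=viewer.calibration(cam);P=np.array(c['pose'])
    q=P[:3,:3].T@(np.array(p)-P[:3,3]);return c['cx']+c['fx']*q[0]/-q[2],c['cy']-c['fy']*q[1]/-q[2]
E
python3 - <<'E'
from h import *
for c in('side','top'):
    snap(c,c+'0');k=viewer.calibration(c);print(c,{a:np.round(b,2).tolist() for a,b in k.items()})
print(r.get_state())
E
```

```text
pics
side {'fx': 621.99, 'fy': 621.99, 'cx': 314.3, 'cy': 239.33, 'pose': [[0.98, 0.12, -0.16, 293.12], [-0.2, 0.51, -0.84, -1903.94], [-0.02, 0.85, 0.52, 1171.22], [0.0, 0.0, 0.0, 1.0]]}
top {'fx': 491.85, 'fy': 491.85, 'cx': 320.52, 'cy': 236.13, 'pose': [[0.01, 0.99, -0.16, 408.18], [-1.0, 0.01, 0.01, -127.54], [0.02, 0.16, 0.99, 1319.32], [0.0, 0.0, 0.0, 1.0]]}
{'clock': 0.1, 'joint_positions': array([ 1.25339625,  0.33280135, -0.06472482,  1.46083554,  0.0215777 ,
        1.34991248, -0.08851864]), 'joint_velocities': array([-9.33519071e-04, -1.42433789e-03,  1.20710875e-03, -2.02216610e-03,
        1.66016736e-03, -1.46811881e-03, -6.36049015e-05]), 'effort': array([ 1.15397797e-03, -6.24546719e+01,  2.45661533e-02, -3.90720141e+01,
       -6.14500511e-02,  3.65325075e-02,  9.00165378e-05]), 'position': array([ 181.51155149, -597.7039737 ,  221.84853738]), 'orientation': array([-3.14033051e+00,  2.71994228e-05,  2.94818774e-01]), 'wrist_force': array([-0.18826079, -0.71229177,  0.25314778]), 'torque': array([-0.00959946,  0.04860701,  0.00520934]), 'gripper_force': 0.0, 'width': 1.0053011330160324}
```

View pics/top0.png

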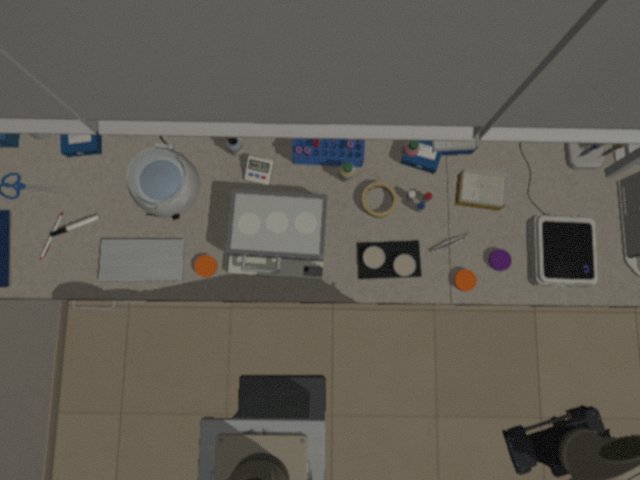

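View pics/side0.png

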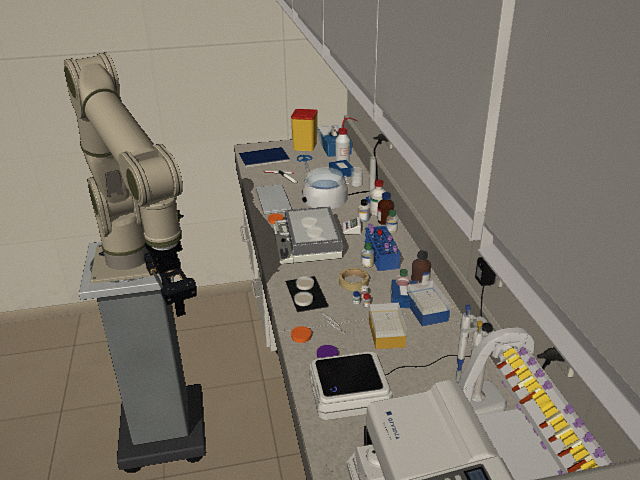

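The top view shows the warmer at about (277,230) with three finished dishes at (249,223), (278,222) and (307,222). The slab is at (141,260), the dark mat at (389,259) with two pale fresh dishes at (373,257) and (404,265), and the switch block at (312,270). The orange and purple discs at (205,265), (465,280) and (500,260) are look-alikes. I'll enlarge this area to check.

Run:
```python
from h import *
im=cv2.imread('pics/top0.png')
cv2.imwrite('pics/c1.png',cv2.resize(im[180:290,215:435],None,fx=3.6,fy=3.6,interpolation=cv2.INTER_CUBIC))
hsv=cv2.cvtColor(im,cv2.COLOR_BGR2HSV)
def blobs(m,lo,hi,name):
    n,l,s,c=cv2.connectedComponentsWithStats(m.astype(np.uint8))
    for i in range(1,n):
        if lo<s[i,4]<hi: print(name,np.round(c[i],1),s[i])
roi=np.zeros(im.shape[:2],bool);roi[185:300,90:430]=1
g=cv2.cvtColor(im,cv2.COLOR_BGR2GRAY)
mat=(g<50)&roi; blobs(mat,300,5000,'mat')
# fresh: bright inside mat box
box=np.zeros_like(roi);box[243:277,359:419]=1
blobs((g>110)&box,150,2000,'fresh')
box=np.zeros_like(roi);box[205:240,236:322]=1
print(g[222,232:325:3])
blobs((g>185)&box,150,2000,'fin')
print(g[260,92:195:3])
```

```text
mat [387.9 258.1] [ 357  241   64   37 1245]
fresh [373.5 256.9] [364 248  20  19 304]
fresh [404.  264.9] [395 255  20  20 300]
[ 93 129 138 140 141 140 141 137 140 140 132 132 140 139 142 139 140 140
 139 128 129 141 140 136 138 139 138 139 136 128  82]
[104 108  84 112 115 113 115 118 117 119 117 119 116 117 120 118 118 119
 120 121 119 122 119 118 119 119 119 121 120 120 117 112 113  87  71]
```

View pics/c1.png

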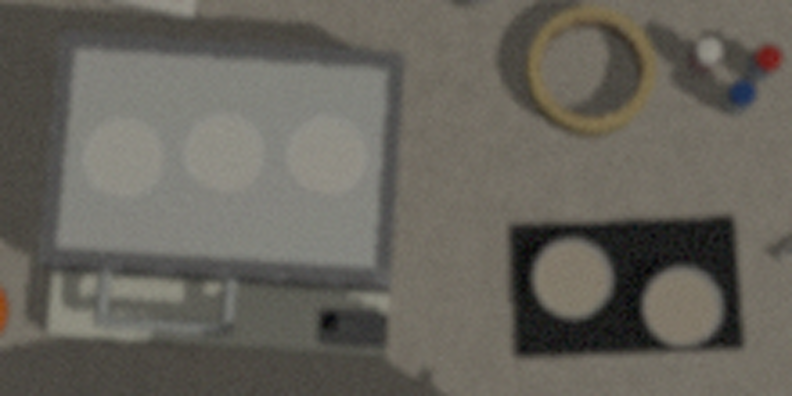

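```bash
cat >> h.py <<'E'
W=None
def w2(p,w):  # warmer frame -> world
    c,s=np.cos(w[2]),np.sin(w[2]);return np.array([w[0]+c*p[0]-s*p[1],w[1]+s*p[0]+c*p[1],p[2]])
E
python3 - <<'E'
from h import *
from scipy.optimize import least_squares
C=lambda u,v:(215+u/3.6-.4,180+v/3.6-.4)
obs=[((-121,35,54),C(163,325)),((-112,-80,71),C(327,322)),((85,125,74),C(66,40)),((85,-125,74),C(402,58)),((-85,-125,74),C(388,283)),((-85,125,74),C(42,265))]
f=lambda w:np.ravel([np.subtract(pix('top',w2(p,w)),o) for p,o in obs])
s=least_squares(f,[580,0,0],loss='soft_l1');print(s.x,np.round(f(s.x).reshape(-1,2),1).tolist())
w=s.x
for n,p in dict(handle=(-121,35,54),hinge=(85,35,34),tip=(-112,-80,71),plate=(0,0,34)).items():print(n,np.round(w2(p,w)),np.round(pix('side',w2(p,w))))
for u,v in((123,158),(224,152),(327,154)):
    p=onz('top',*C(u,v),49);c,s_=np.cos(w[2]),np.sin(w[2]);d=p[:2]-w[:2];print('fin',p.round(1),'warmer',round(c*d[0]+s_*d[1]),round(-s_*d[0]+c*d[1]))
for q in((373.5,256.9),(404,264.9)):print('fresh',onz('top',*q,18).round(1))
im=cv2.imread('pics/top0.png');g=cv2.cvtColor(im,cv2.COLOR_BGR2GRAY)
print(g[232:290:1,140]);print(g[260,95:105],g[260,178:192])
m=((g>90)&(cv2.cvtColor(im,cv2.COLOR_BGR2HSV)[...,0]>60)).astype(np.uint8);m[:,:90]=0;m[:,195:]=0;m[:230]=0;m[290:]=0
m=cv2.morphologyEx(m,cv2.MORPH_OPEN,np.ones((5,5)))
c=max(cv2.findContours(m,0,2)[0],key=cv2.contourArea);rc=cv2.minAreaRect(c);print('slab',rc)
b=np.array([onz('top',*q,12) for q in cv2.boxPoints(rc)]);print(b.round(),b.mean(0).round(1))
big=cv2.imread('pics/side0.png')[165:320,240:380];cv2.imwrite('pics/c2.png',cv2.resize(big,None,fx=3.8,fy=3.8,interpolation=cv2.INTER_CUBIC))
E
```

```text
[ 6.44841486e+02 -3.12293733e+01 -4.77240344e-02] [[0.5, 0.6], [-0.3, 0.0], [-1.6, -2.0], [1.0, -1.1], [1.0, 1.3], [-0.9, 0.2]]
handle [526.  10.  54.] [277. 228.]
hinge [731.  -0.  34.] [334. 227.]
tip [ 529. -106.   71.] [283. 240.]
plate [645. -31.  34.] [312. 234.]
fin [649.1  44.4  49. ] warmer 1 76
fin [654.6 -29.   49. ] warmer 10 3
fin [ 654.3 -104.2   49. ] warmer 13 -72
fresh [ 569.3 -286.7   18. ]
fresh [ 549.  -367.9   18. ]
[107 109 114 113 105  92  83 100 113 119 120 118 114 120 115 119 118 118
 116 119 115 120 115 118 117 117 119 118 118 117 116 117 122 118 118 117
 119 119 117 121 118 120 120 118 116 117 119 122 114 107 107 113 109 108
 110 108 111 109]
[108 106  98  84  90 109 112 119 118 115] [119 120 122 122 117 101 109 112 111 113 113 111 103  87]Traceback (most recent call last):
  File "<stdin>", line 16, in <module>
ValueError: max() iterable argument is empty
```

Run:
```python
from h import *
im=cv2.GaussianBlur(cv2.imread('pics/top0.png'),(3,3),0).astype(int)
d=im[...,0]-im[...,2]
print(d[260,90:195:5],d[232:290:4,140])
m=(d>np.median(d[245:275,105:175])-8).astype(np.uint8);m[:,:90]=0;m[:,192:]=0;m[:230]=0;m[290:]=0
m=cv2.morphologyEx(m,cv2.MORPH_OPEN,np.ones((7,7)))
c=max(cv2.findContours(m,0,2)[0],key=cv2.contourArea);rc=cv2.minAreaRect(c);print('slab',rc)
b=np.array([onz('top',*q,12) for q in cv2.boxPoints(rc)]);print(b.round(),b.mean(0).round(1))
big=cv2.imread('pics/side0.png')[175:265,240:380];cv2.imwrite('pics/c2.png',cv2.resize(big,None,fx=5,fy=5,interpolation=cv2.INTER_CUBIC))
```

```text
[-15 -16  -4  -3  -4  -2  -2  -2  -3  -4  -3  -2  -3  -4  -3  -2  -4  -3
  -3 -15 -14] [-15 -15  -5  -3  -3  -3  -2  -3  -4  -3  -2  -3  -7 -15 -16]
slab ((141.0, 259.0), (85.99998474121094, 41.99999237060547), -0.0)
[[498. 441.  12.]
 [611. 450.  12.]
 [614. 221.  12.]
 [501. 215.  12.]] [556.1 331.7  12. ]
```

View pics/c2.png

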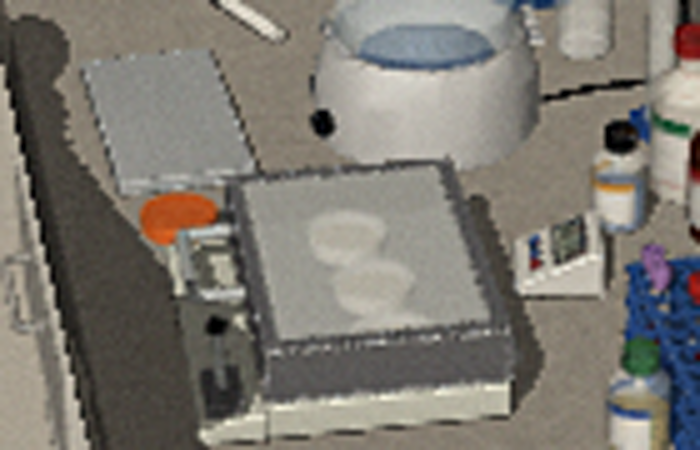

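Side view matches the warmer pose I fitted from the top view: the bar projects to (278,228) and the ball to (283,240), each within 1 px. The fresh dishes are the two pale ones on the dark mat. The orange and purple discs lie off it, so they aren't meant. I'll turn the gripper, shut it and move towards the switch.

```bash
python3 -m creep '{"delta_pos": [[0,0,0],[0,0,0],[0,0,0],[0,0,0],[0,0,0],[0,0,0],[0,0,0],[0,0,0]], "spin": [-1,-1,-1,-1,-1,-1,-1,-0.05]}' 0 20
python3 -m creep '{"delta_pos": [[0.83,0.5,0],[0.83,0.5,0],[0.83,0.5,0],[0.83,0.5,0],[0.83,0.5,0],[0.83,0.5,0],[0.83,0.5,0],[0.83,0.5,0]], "spin": [0,0,0,0,0,0,0,0]}'
python3 -m creep '{"delta_pos": [[0.83,0.5,0],[0.83,0.5,0],[0.83,0.5,0],[0.83,0.5,0],[0.83,0.4,0],[0,0,0]], "spin": [0,0,0,0,0,0]}'
python3 - <<'E'
from h import *
# cabinet seam bottom: top (478,135) & side (476,240)
a,d=ray('top',478,133);b,e=ray('side',477,240)
A=np.c_[d,-e];t=np.linalg.lstsq(A,b-a,rcond=None)[0];print((a+t[0]*d).round(),(b+t[1]*e).round())
print(r.get_state()['joint_positions'].round(2))
E
```

```text
clock: 1.1
position: [181.4, -597.9, 222.1]
orientation: [-3.141, -0.001, 1.524]
wrist_force: [-0.1, 0.1, -0.1]
width: 0.17
gripper_force: 0.0
clock: 2.1
position: [397.1, -274.1, 222.6]
orientation: [3.141, 0.0, 1.521]
wrist_force: [0.1, -0.0, -0.1]
width: 0.005
gripper_force: 0.0
clock: 2.85
position: [526.8, -69.5, 222.5]
orientation: [3.141, -0.002, 1.527]
wrist_force: [-0.6, -0.8, 0.4]
width: 0.003
gripper_force: 0.0
[ 852. -519.  195.] [1010. -553.  269.]
[ 0.7   0.19 -0.73  1.68  0.13  1.32 -0.1 ]
```

```bash
python3 -m creep '{"delta_pos": [[-0.1,0,0.8],[0,0.04,0.8],[0,0,0.8],[0,0,0.8],[0,0,0.04],[0,0,0]], "spin": [0,0,0,0,0,0]}'
python3 -m creep '{"delta_pos": [[-0.2,0,0],[-0.2,0,0],[-0.2,0,0],[-0.2,0,0],[-0.2,0,0],[-0.1,0,0],[0,0,0]], "spin": [0,0,0,0,0,0,0]}'
python3 - <<'E'
from h import *
for w in(-80,-120):print(np.round(pix('side',w2((-112,w,71),(644.8,-31.2,-.0477))),1))
s=snap('side')[200:265,230:340,::-1];t=snap('top')[190:290,215:330,::-1]
cv2.imwrite('pics/sw1.png',np.hstack([cv2.resize(s,(500,295),interpolation=2),cv2.resize(t,(300,260),interpolation=2) if 0 else cv2.resize(t,(300,295),interpolation=2)]))
print(onz('top',280,137,0),onz('top',280,137,300))
E
```

```text
clock: 3.6
position: [528.2, -79.2, 61.8]
orientation: [3.141, 0.0, 1.523]
wrist_force: [0.2, -0.6, 0.5]
width: 0.005
gripper_force: 0.0
clock: 4.47
position: [525.2, -125.9, 60.1]
orientation: [-3.14, -0.009, 1.531]
wrist_force: [-0.2, 27.3, 2.5]
width: 0.006
gripper_force: 12.1
[282.7 240. ]
[284.  246.1]
[906.86974211 -27.63429403   0.        ] [793.47256942 -50.35220815 300.        ]
```

View pics/sw1.png

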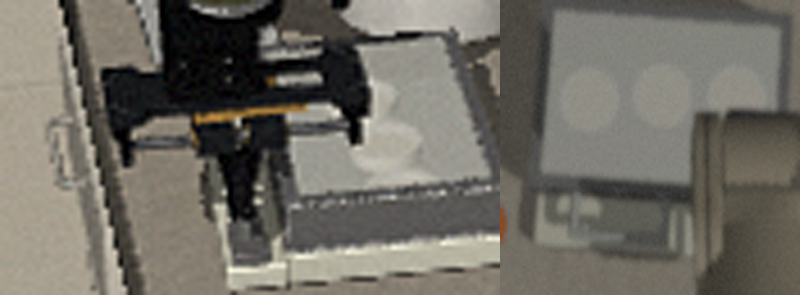

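Side view shows the closed fingers at the lever, with 27 N of reaction against its stop. I'll back off, rise and check that it reads off.

```bash
python3 -m creep '{"delta_pos": [[0.3,0,0],[0.2,0,-0.3],[0.1,0,-0.9],[0.5,0,-0.9],[0.6,0,0],[0.5,0,0],[0,0,0]], "spin": [0,0,0,0,0,0,0]}' 30 20
python3 - <<'E'
from h import *
im=snap('side');g=im[225:265,270:300].astype(int).sum(2)
y,x=np.where(g<75);print(len(x),x.mean()+270,y.mean()+225)
cv2.imwrite('pics/sw2.png',cv2.resize(im[205:265,250:330,::-1],None,fx=6,fy=6,interpolation=2))
E
```

```text
clock: 5.45
position: [530.2, -22.4, 166.7]
orientation: [3.14, 0.0, 1.528]
wrist_force: [0.3, 0.1, 1.0]
width: 0.3
gripper_force: 0.0
8 284.0 246.0
```

View pics/sw2.png

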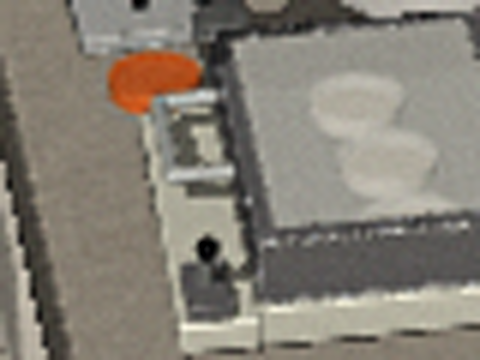

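The ball is now at (284,246), which is the predicted off position. Next, the handle.

```bash
python3 -m creep '{"delta_pos": [[0.64,-0.1,0],[0,0,0.6],[0,0,0.6],[0,0,0.6],[0,0,0.4],[0,0,0.2],[0,0,0.16],[0,0,0]], "spin": [0,0,0,0,0,0,0,0]}'
python3 -m creep '{"delta_pos": [[0,0,0],[0,0,0],[0,0,0],[0,0,0]], "spin": [0,0,0,0]}' 0 15
```

```text
clock: 6.5
position: [526.7, 8.3, 37.6]
orientation: [3.142, 0.0, 1.525]
wrist_force: [0.1, 0.2, -0.6]
width: 0.294
gripper_force: 0.0
clock: 7.0
position: [527.3, 8.3, 38.0]
orientation: [3.14, -0.0, 1.525]
wrist_force: [3.3, -0.3, 1.7]
width: 0.106
gripper_force: 15.0
```

Run:
```python
from h import *
for t in((478,137),(99,131)):
  for s in((472,240),(374,117),(322,38)):
    a,d=ray('top',*t);b,e=ray('side',*s);d/=np.linalg.norm(d);e/=np.linalg.norm(e)
    k=np.linalg.lstsq(np.c_[d,-e],b-a,rcond=None)[0];print(t,s,(a+k[0]*d).round(),(b+k[1]*e).round())
p=lambda th:(207*np.array([-np.cos(th+.097),np.sin(th+.097)]))
pr=p(0)
for th in np.r_[.15:1.86:.15,1.85]:
    q=p(th);print(round(th,2),((q-pr)/50*[1,-1]).round(2));pr=q
```

```text
(478, 137) (472, 240) [ 841. -518.  198.] [ 996. -551.  270.]
(478, 137) (374, 117) [ 697. -389.  569.] [ 750. -396.  592.]
(478, 137) (322, 38) [ 616. -315.  780.] [ 629. -317.  786.]
(99, 131) (472, 240) [1135.  742. -572.] [1580.  573. -479.]
(99, 131) (374, 117) [812. 355. 268.] [969. 326. 315.]
(99, 131) (322, 38) [667. 182. 645.] [733. 173. 666.]
0.15 [ 0.11 -0.61]
0.3 [ 0.2  -0.59]
0.45 [ 0.28 -0.55]
0.6 [ 0.36 -0.5 ]
0.75 [ 0.43 -0.44]
0.9 [ 0.49 -0.37]
1.05 [ 0.54 -0.3 ]
1.2 [ 0.58 -0.21]
1.35 [ 0.61 -0.12]
1.5 [ 0.62 -0.03]
1.65 [0.62 0.06]
1.8 [0.6  0.15]
1.85 [0.19 0.07]
```

```bash
python3 -m creep '{"delta_pos": [[0,0.05,-0.3],[0,0.06,-0.31],[0,0.1,-0.3],[0,0.1,-0.29],[0,0.14,-0.28],[0,0.14,-0.27],[0,0,0]], "spin": [0,0,0,0,0,0,0]}' 0 25
python3 -m creep '{"delta_pos": [[0,0.36,-0.5],[0,0.43,-0.44],[0,0.49,-0.37],[0,0.54,-0.3],[0,0,0]], "spin": [0,0,0,0,0]}'
python3 - <<'E'
from h import *
im=snap('side','s_open1')
E
```

```text
clock: 7.88
position: [556.0, 6.8, 126.0]
orientation: [-3.141, 0.001, 1.525]
wrist_force: [-5.3, -2.6, 0.2]
width: 0.105
gripper_force: 25.0
clock: 8.5
position: [648.9, 2.0, 208.1]
orientation: [3.139, 0.001, 1.524]
wrist_force: [-7.7, -5.6, 13.3]
width: 0.107
gripper_force: 25.0
```

View pics/s_open1.png

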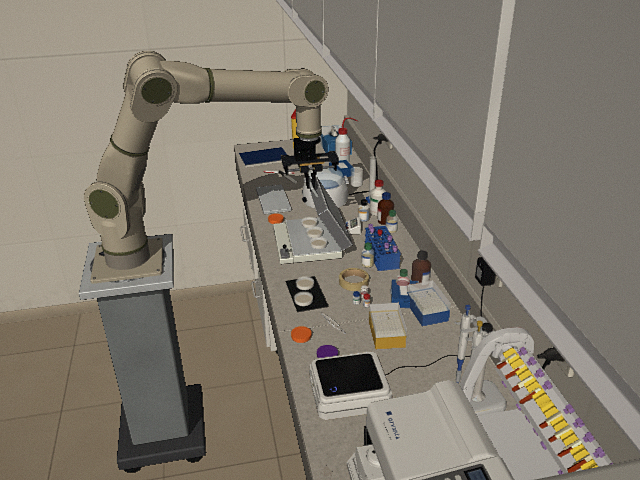

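The hood is about 1.05 rad open and the bar is held at around (315,175). The wall cabinet's lower edge runs from about (345,85) to (478,243). I'll place that edge by intersecting two view planes before pushing further back.

Run:
```python
from h import *
im=cv2.imread('pics/side0.png')
cv2.imwrite('pics/edge.png',cv2.resize(im[0:300,270:570],None,fx=2,fy=2))
def edge(T,S):
    n1=np.cross(ray('top',*T[0])[1],ray('top',*T[1])[1]);n2=np.cross(ray('side',*S[0])[1],ray('side',*S[1])[1])
    n1/=np.linalg.norm(n1);n2/=np.linalg.norm(n2);a=ray('top',0,0)[0];b=ray('side',0,0)[0]
    d=np.cross(n1,n2);d/=np.linalg.norm(d)
    p=np.linalg.solve([n1,n2,[0,1,0]],[n1@a,n2@b,0]);return p.round(),d.round(3)
t=cv2.imread('pics/top0.png').astype(int).sum(2)
for u in(120,280,450):print(u,t[115:142,u])
print(edge(((99,133),(478,139)),((347,85),(475,243))))
print(edge(((99,133),(478,139)),((380,125),(475,243))))
```

```text
120 [253 275 278 264 267 306 360 387 392 383 383 385 385 385 385 378 379 380
 361 335 304 306 317 304 309 310 314]
280 [273 264 265 265 268 259 259 254 299 341 379 401 400 396 403 398 391 392
 396 395 394 366 296 224 198 220 220]
450 [267 267 280 276 267 267 272 267 265 271 292 340 385 403 414 415 413 401
 416 407 407 403 409 401 365 335 353]
(array([624.,   0., 753.]), array([ 0.005, -1.   , -0.01 ]))
(array([621.,   0., 761.]), array([ 0.008, -1.   , -0.017]))
```

View pics/edge.png

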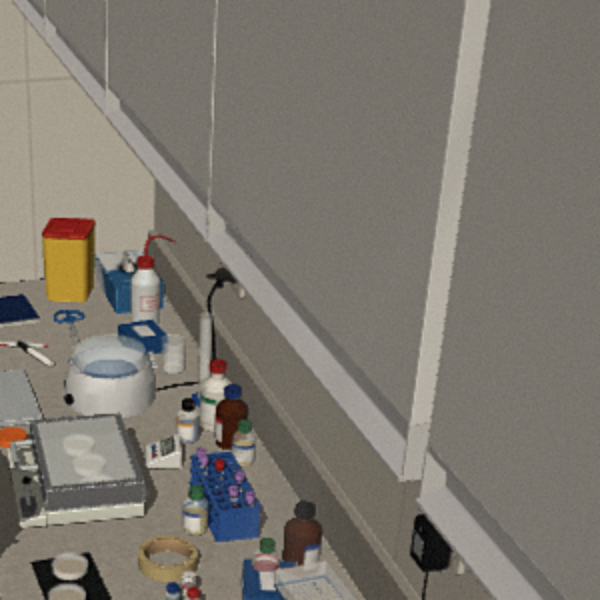

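Side crop shows the sash or cabinet's lower edge running from (375,122) to (475,240). That puts it at about x=624, z=755. Now the wrist's height.

Run:
```python
from h import *
for z in(300,450,500,550,600):print(z,np.round(pix('side',(649,0,z))),np.round(pix('side',(800,0,z))))
```

```text
300 [310. 162.] [353. 158.]
450 [309. 120.] [354. 116.]
500 [308. 105.] [354. 101.]
550 [308.  90.] [354.  86.]
600 [308.  74.] [354.  71.]
```

```bash
python3 -m creep '{"delta_pos": [[0,0.58,-0.21],[0,0.61,-0.12],[0,0.62,-0.03],[0,0,0]], "spin": [0,0,0,0]}'
python3 - <<'E'
from h import *
print(onz('side',420,240,0).round(),onz('side',388,190,0).round())
E
```

```text
clock: 9.05
position: [739.5, -2.4, 223.8]
orientation: [3.14, 0.0, 1.523]
wrist_force: [1.2, -4.2, 2.9]
width: 0.104
gripper_force: 25.0
[1026. -103.    0.] [1033.  304.    0.]
```

```bash
python3 -m creep '{"delta_pos": [[0,0.62,0.06],[0,0.6,0.15],[0,0.19,0.07],[0,0,0],[0,0,0]], "spin": [0,0,0,0,0]}'
```

```text
clock: 9.68
position: [808.2, -5.8, 209.7]
orientation: [3.141, 0.001, 1.524]
wrist_force: [1.1, -4.4, 0.7]
width: 0.105
gripper_force: 25.0
```

```bash
python3 -m creep '{"delta_pos": [[0,0,0],[0,0,0],[0,0,-0.3],[0,0,-0.9],[0,-0.5,-0.4],[0,-1,0],[0,-1,0],[0,-1,0]], "spin": [0,0,0,0,0,0,0,0]}' 70
python3 -m creep '{"delta_pos": [[0.7,-0.8,0],[1,-0.6,0],[1,0,0],[1,0,0],[1,0,0],[0,0,0]], "spin": [0,0,0,0,0,0]}' 100
python3 - <<'E'
from h import *
snap('side','s2');im=snap('top','t2')
cv2.imwrite('pics/c3.png',np.hstack([cv2.resize(im[150:290,215:435,::-1],None,fx=2.3,fy=2.3,interpolation=2),cv2.resize(cv2.imread('pics/s2.png')[130:290,250:360],(221,322))]))
E
```

```text
clock: 10.68
position: [631.3, 4.1, 290.8]
orientation: [3.14, 0.0, 1.526]
wrist_force: [0.7, -1.1, 1.6]
width: 0.694
gripper_force: 0.0
clock: 11.42
position: [571.7, 247.1, 290.7]
orientation: [-3.141, -0.003, 1.533]
wrist_force: [-0.6, -0.5, 0.3]
width: 0.993
gripper_force: 0.0
```

View pics/c3.png

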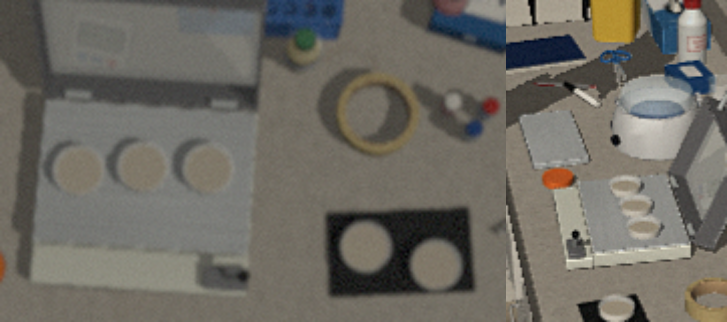

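Hood is open, leaning back. The finished dishes are at about (249,223), (277,222) and (305,222) in the top view, and the switch is still off. Now precise centres.

```bash
cat >> h.py <<'E'
W=(644.8,-31.2,-.0477)
def dishes(im,box,z,thr,lo=120,hi=700,show=True):
    u0,v0,u1,v1=box;b=cv2.GaussianBlur(im,(3,3),0).astype(int)[v0:v1,u0:u1]
    if thr=='mat': m=b.sum(2)>300
    else: m=(b[...,0]-b[...,2])>thr
    m=cv2.morphologyEx(m.astype(np.uint8),cv2.MORPH_OPEN,np.ones((5,5)))
    n,l,s,c=cv2.connectedComponentsWithStats(m);out=[]
    for i in range(1,n):
        if lo<s[i,4]<hi:
            u,v=c[i]+[u0,v0];p=onz('top',u,v,z);out.append(p)
            if show: 
                d=p[:2]-W[:2];cs,sn=np.cos(W[2]),np.sin(W[2]);print('px',round(u,1),round(v,1),s[i,2:].tolist(),'xy',p[:2].round(1),'warmer',round(cs*d[0]+sn*d[1]),round(-sn*d[0]+cs*d[1]))
    return out
E
python3 - <<'E'
from h import *
im=cv2.imread('pics/t2.png')[:,:,::-1];b=im.astype(int)
print((b[...,0]-b[...,2])[222,232:325:3])
dishes(im,(236,205,322,250),49,9)
dishes(im,(360,243,418,277),18,'mat')
E
```

```text
[ 2  2  5 24 22 23 20 24 21 11  0  4 22 23 21 23 22 24 18  3  1 10 22 22
 20 21 22 23  8  2  5]
px 249.1 223.9 [21, 21, 351] xy [647.9  43.6] warmer 0 75
px 276.9 222.5 [21, 20, 343] xy [652.8 -29.2] warmer 8 2
px 305.4 223.2 [20, 21, 343] xy [ 652.1 -104. ] warmer 11 -72
px 373.5 257.0 [20, 19, 316] xy [ 569.2 -286.6] warmer -63 -259
px 404.1 264.7 [19, 20, 313] xy [ 549.5 -368.2] warmer -79 -341
```

```bash
python3 -m creep '{"delta_pos": [[-0.8,0.34,0.68],[-0.8,0.34,0.68],[-0.8,0.34,0.68],[-0.8,0.34,0.68],[-0.8,0.34,0.68],[0,0,0]], "spin": [0,0,0,0,0,0]}'
```

```text
clock: 12.28
position: [649.1, 30.3, 116.7]
orientation: [-3.137, 0.003, 1.517]
wrist_force: [0.6, 0.4, 0.8]
width: 1.004
gripper_force: 0.0
```

```bash
python3 -m creep '{"delta_pos": [[0,0,0.4],[0,0,0],[0,0,0]], "spin": [0,0,0]}'
```

```text
clock: 12.65
position: [649.6, 38.8, 100.2]
orientation: [3.141, -0.0, 1.527]
wrist_force: [-0.2, 1.4, 0.1]
width: 0.996
gripper_force: 0.0
```

```bash
python3 -m creep '{"delta_pos": [[0.1,-0.04,0.5],[0,0,0.4],[0,0,0.2],[0,0,0.14],[0,0,0]], "spin": [0,0,0,0,0]}'
python3 -m creep '{"delta_pos": [[0,0,0],[0,0,0],[0,0,0],[0,0,0],[0,0,0]], "spin": [0,0,0,0,0]}' 40 12
```

```text
clock: 13.28
position: [647.8, 42.8, 37.4]
orientation: [-3.141, 0.0, 1.525]
wrist_force: [0.1, 0.1, 0.5]
width: 1.003
gripper_force: 0.0
clock: 13.9
position: [647.9, 42.9, 37.7]
orientation: [3.141, 0.0, 1.525]
wrist_force: [-0.2, 0.0, 2.4]
width: 0.672
gripper_force: 12.0
```

```bash
python3 -m creep '{"delta_pos": [[0,0,-0.5],[0,0,-0.9],[0.4,-0.1,-0.2],[0.8,-0.27,0],[0.8,-0.27,0],[0.8,-0.27,0],[0.8,-0.27,0],[0.8,-0.27,0]], "spin": [0,0,0,0,0,0,0,0]}'
python3 -m creep '{"delta_pos": [[0.8,-0.27,0],[0.8,-0.27,0],[0.7,-0.26,0],[0.34,-0.07,0],[0,0,0],[0,0,0],[0,0,0]], "spin": [0,0,0,0,0,0,0]}'
python3 - <<'E'
from h import *
s=r.get_state();print(s['joint_positions'].round(2))
im=viewer.read_camera('side')
a=cv2.imread('pics/t2.png')[170:300,90:230];cv2.imwrite('pics/c4.png',cv2.resize(a,None,fx=4,fy=4,interpolation=2))
E
```

```text
clock: 14.9
position: [584.1, 267.7, 116.9]
orientation: [-3.141, 0.0, 1.526]
wrist_force: [-0.9, -0.2, -0.5]
width: 0.673
gripper_force: 12.0
clock: 15.78
position: [549.0, 398.0, 117.4]
orientation: [3.141, 0.001, 1.523]
wrist_force: [-0.8, -0.9, 0.1]
width: 0.674
gripper_force: 12.0
[-0.17  0.64 -0.78  1.4   0.46  1.29 -1.02]
```

View pics/c4.png

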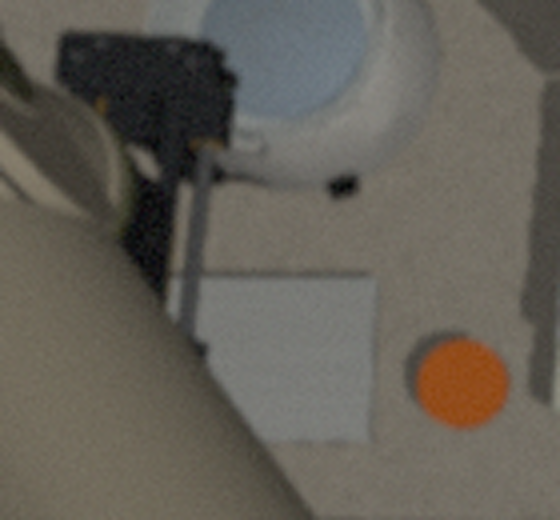

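```bash
python3 -m creep '{"delta_pos": [[0,0,0.6],[0,0,0.6],[0,0,0.4],[0,0,0.26],[0,0,0.12],[0,0,0.04],[0,0,0]], "spin": [0,0,0,0,0,0,0]}'
python3 -m creep '{"delta_pos": [[0,0,0],[0,0,0],[0,0,0]], "spin": [0,0,0]}' 100
python3 -m creep '{"delta_pos": [[0,0,-0.3],[0,0,-0.9],[0,0,-0.8],[-0.5,0.2,0],[-0.8,0.26,0],[-0.8,0.27,0],[-0.8,0.27,0],[-0.8,0.27,0]], "spin": [0,0,0,0,0,0,0,0]}'
python3 -m creep '{"delta_pos": [[-0.8,0.27,0],[-0.8,0.27,0],[-0.8,0.27,0],[-0.8,0.27,0],[-0.8,0.21,0],[-0.8,0.2,0],[0,0,0],[0,0,0]], "spin": [0,0,0,0,0,0,0,0]}'
```

```text
clock: 16.7
position: [548.2, 400.1, 17.1]
orientation: [3.141, -0.0, 1.525]
wrist_force: [-0.2, -0.1, 0.6]
width: 0.669
gripper_force: 12.0
clock: 17.08
position: [548.0, 399.8, 16.7]
orientation: [3.141, -0.0, 1.525]
wrist_force: [0.2, 0.3, 0.8]
width: 0.929
gripper_force: 0.0
clock: 18.08
position: [603.4, 210.9, 117.8]
orientation: [3.14, -0.0, 1.525]
wrist_force: [0.3, -0.1, -0.7]
width: 1.0
gripper_force: 0.0
clock: 19.08
position: [666.5, -30.3, 117.4]
orientation: [3.141, -0.001, 1.526]
wrist_force: [-0.7, 0.4, 0.4]
width: 0.996
gripper_force: 0.0
```

```bash
python3 -m creep '{"delta_pos": [[0,-0.27,0.4],[0,0,0.5],[0,0,0.4],[0,0,0.2],[0,0,0.1],[0,0,0]], "spin": [0,0,0,0,0,0]}'
python3 -m creep '{"delta_pos": [[0,0,0],[0,0,0],[0,0,0],[0,0,0],[0,0,0]], "spin": [0,0,0,0,0]}' 40 12
python3 -m creep '{"delta_pos": [[0,0,-0.5],[0,0,-0.9],[0.4,-0.1,-0.2],[0.8,-0.27,0],[0.8,-0.27,0],[0.8,-0.27,0],[0.8,-0.27,0],[0.8,-0.27,0]], "spin": [0,0,0,0,0,0,0,0]}'
python3 -m creep '{"delta_pos": [[0.8,-0.27,0],[0.8,-0.27,0],[0.8,-0.27,0],[0.34,-0.16,0],[0,0,0],[0,0,0],[0,0,0]], "spin": [0,0,0,0,0,0,0]}'
```

```text
clock: 19.82
position: [653.2, -30.3, 36.7]
orientation: [3.141, -0.0, 1.525]
wrist_force: [-0.0, 0.2, -0.5]
width: 1.002
gripper_force: 0.0
clock: 20.45
position: [653.1, -30.5, 36.7]
orientation: [3.141, 0.0, 1.525]
wrist_force: [-1.0, -0.1, 2.0]
width: 0.674
gripper_force: 12.0
clock: 21.45
position: [589.3, 194.5, 115.9]
orientation: [-3.141, 0.0, 1.526]
wrist_force: [0.2, -0.0, -0.7]
width: 0.676
gripper_force: 12.0
clock: 22.32
position: [549.4, 329.8, 116.4]
orientation: [3.141, 0.001, 1.523]
wrist_force: [-0.4, 0.2, -0.7]
width: 0.674
gripper_force: 12.0
```

```bash
python3 -m creep '{"delta_pos": [[0,0,0.6],[0,0,0.6],[0,0,0.4],[0,0,0.26],[0,0,0.12],[0,0,0.03],[0,0,0]], "spin": [0,0,0,0,0,0,0]}'
python3 -m creep '{"delta_pos": [[0,0,0],[0,0,0],[0,0,0]], "spin": [0,0,0]}' 100
python3 -m creep '{"delta_pos": [[0,0,-0.3],[0,0,-0.9],[0,0,-0.8],[-0.5,0.2,0],[-0.8,0.2,0],[-0.8,0.24,0],[-0.8,0.24,0],[-0.8,0.24,0]], "spin": [0,0,0,0,0,0,0,0]}'
python3 -m creep '{"delta_pos": [[-0.8,0.24,0],[-0.8,0.24,0],[-0.8,0.24,0],[-0.8,0.24,0],[-0.8,0.2,0],[-0.8,0.1,0],[0,0,0],[0,0,0]], "spin": [0,0,0,0,0,0,0,0]}'
```

```text
clock: 23.2
position: [548.7, 332.0, 16.7]
orientation: [3.141, -0.0, 1.525]
wrist_force: [0.0, 0.2, -0.4]
width: 0.673
gripper_force: 12.0
clock: 23.58
position: [548.4, 331.8, 16.2]
orientation: [3.141, -0.0, 1.525]
wrist_force: [-0.7, 0.2, 0.1]
width: 0.929
gripper_force: 0.0
clock: 24.58
position: [596.3, 143.2, 117.3]
orientation: [3.14, -0.0, 1.525]
wrist_force: [0.2, -0.2, 0.2]
width: 1.003
gripper_force: 0.0
clock: 25.58
position: [648.0, -97.3, 116.9]
orientation: [3.141, -0.001, 1.526]
wrist_force: [-0.5, 0.5, 0.1]
width: 0.995
gripper_force: 0.0
```

```bash
python3 -m creep '{"delta_pos": [[-0.13,0.08,0.4],[0,0,0.5],[0,0,0.4],[0,0,0.2],[0,0,0.1],[0,0,0]], "spin": [0,0,0,0,0,0]}'
python3 -m creep '{"delta_pos": [[0,0,0],[0,0,0],[0,0,0],[0,0,0],[0,0,0]], "spin": [0,0,0,0,0]}' 40 12
python3 -m creep '{"delta_pos": [[0,0,-0.5],[0,0,-0.9],[0.4,-0.1,-0.2],[0.8,-0.27,0],[0.8,-0.27,0],[0.8,-0.27,0],[0.8,-0.27,0],[0.8,-0.27,0]], "spin": [0,0,0,0,0,0,0,0]}'
python3 -m creep '{"delta_pos": [[0.8,-0.27,0],[0.8,-0.27,0],[0.8,-0.27,0],[0.45,-0.14,0],[0,0,0],[0,0,0],[0,0,0]], "spin": [0,0,0,0,0,0,0]}'
```

```text
clock: 26.32
position: [651.8, -104.8, 36.3]
orientation: [3.141, 0.0, 1.525]
wrist_force: [0.3, -0.2, -0.3]
width: 1.001
gripper_force: 0.0
clock: 26.95
position: [651.7, -105.0, 36.3]
orientation: [3.141, 0.0, 1.525]
wrist_force: [-0.3, -0.9, 1.5]
width: 0.674
gripper_force: 12.0
clock: 27.95
position: [587.9, 120.0, 115.5]
orientation: [-3.141, 0.0, 1.526]
wrist_force: [0.2, -0.5, 0.0]
width: 0.677
gripper_force: 12.0
clock: 28.82
position: [548.7, 261.2, 115.8]
orientation: [-3.142, 0.001, 1.523]
wrist_force: [0.5, -0.9, -0.5]
width: 0.672
gripper_force: 12.0
```

```bash
python3 -m creep '{"delta_pos": [[0,0,0.6],[0,0,0.6],[0,0,0.4],[0,0,0.26],[0,0,0.12],[0,0,0.03],[0,0,0]], "spin": [0,0,0,0,0,0,0]}'
python3 -m creep '{"delta_pos": [[0,0,0],[0,0,0],[0,0,0]], "spin": [0,0,0]}' 100
python3 -m creep '{"delta_pos": [[0,0,-0.3],[0,0,-0.9],[0,0,-0.9],[-0.5,0,-0.2],[-0.9,0,0],[-0.9,0,0],[-0.9,0,0],[-0.9,0,0]], "spin": [0,0,0,0,0,0,0,0]}'
python3 -m creep '{"delta_pos": [[-0.9,0,0],[-0.9,0,0],[-0.9,0,0],[0,0,0],[0,0,0]], "spin": [0,0,0,0,0]}'
python3 - <<'E'
from h import *
im=snap('top','t3');dishes(im,(340,230,440,285),18,'mat')
dishes(im,(98,238,184,281),27,9)
E
```

```text
clock: 29.7
position: [548.6, 262.9, 16.2]
orientation: [3.141, -0.0, 1.525]
wrist_force: [0.2, 0.2, -0.0]
width: 0.675
gripper_force: 12.0
clock: 30.08
position: [548.3, 262.7, 15.7]
orientation: [3.141, 0.0, 1.525]
wrist_force: [0.3, 0.2, -0.1]
width: 0.933
gripper_force: 0.0
clock: 31.08
position: [538.9, 56.6, 131.7]
orientation: [3.14, 0.0, 1.526]
wrist_force: [1.3, 1.1, 0.6]
width: 1.001
gripper_force: 0.0
clock: 31.7
position: [533.0, -76.1, 131.3]
orientation: [3.141, -0.0, 1.526]
wrist_force: [-0.5, 0.5, -0.3]
width: 0.999
gripper_force: 0.0
px 373.5 257.0 [20, 19, 316] xy [ 569.2 -286.6] warmer -63 -259
px 404.1 264.7 [19, 20, 313] xy [ 549.5 -368.2] warmer -79 -341
px 113.2 261.1 [21, 21, 364] xy [547.3 398.8] warmer -118 425
px 139.1 261.3 [21, 21, 354] xy [547.9 331.2] warmer -114 357
px 165.9 261.7 [21, 20, 348] xy [547.9 261.1] warmer -111 287
```

```bash
python3 -m creep '{"delta_pos": [[-0.8,0.18,0],[-0.8,0.18,0],[-0.8,0.18,0],[-0.8,0.18,0],[-0.8,0.18,0],[-0.17,0.01,0],[0,0,0.4],[0,0,0]], "spin": [0,0,0,0,0,0,0,0]}'
python3 - <<'E'
from h import *
print(r.get_state()['position'].round(1),r.get_state()['joint_positions'].round(2))
im=snap('top');dishes(im,(340,230,440,285),18,'mat')
E
```

```text
clock: 32.75
position: [567.8, -284.6, 108.3]
orientation: [-3.138, -0.002, 1.528]
wrist_force: [-0.4, -0.1, 0.7]
width: 1.0
gripper_force: 0.0
[ 567.8 -284.6  108.3] [ 0.87  0.52 -0.63  1.54  0.32  1.2   0.13]
```

```bash
python3 -m creep '{"delta_pos": [[0,0,0.6],[0,0,0.6],[0,0,0.4],[0,0,0.2],[0,0,0.1],[0,0,0],[0,0,0]], "spin": [0,0,0,0,0,0,0]}'
```

```text
clock: 33.67
position: [569.2, -287.6, 16.4]
orientation: [3.14, 0.001, 1.525]
wrist_force: [-0.8, -0.2, -0.1]
width: 0.996
gripper_force: 0.0
```

```bash
python3 -m creep '{"delta_pos": [[0,0.0,0.15],[0,0,0.05],[0,0,0],[0,0,0]], "spin": [0,0,0,0]}'
python3 -m creep '{"delta_pos": [[0,0,0],[0,0,0],[0,0,0],[0,0,0],[0,0,0]], "spin": [0,0,0,0,0]}' 40 12
```

```text
clock: 34.17
position: [568.7, -287.4, 5.6]
orientation: [3.141, 0.0, 1.525]
wrist_force: [0.2, -0.8, -0.5]
width: 1.003
gripper_force: 0.0
clock: 34.8
position: [568.7, -287.4, 5.6]
orientation: [3.141, 0.0, 1.525]
wrist_force: [-0.7, 0.2, -0.0]
width: 0.677
gripper_force: 12.0
```

```bash
python3 -m creep '{"delta_pos": [[0,0,-0.5],[0,0,-0.9],[0,0,-0.8],[0.5,0.1,-0.2],[0.8,0.18,0],[0.8,0.18,0],[0.8,0.18,0],[0.8,0.18,0]], "spin": [0,0,0,0,0,0,0,0]}'
python3 -m creep '{"delta_pos": [[0.8,0.18,0],[0.8,0.18,0],[0.7,0.11,0],[0,0,0],[0,0,0],[0,0,0]], "spin": [0,0,0,0,0,0]}'
```

```text
clock: 35.8
position: [617.8, -101.9, 124.7]
orientation: [-3.141, -0.0, 1.526]
wrist_force: [0.3, 0.3, -0.1]
width: 0.676
gripper_force: 12.0
clock: 36.55
position: [646.5, 8.1, 125.2]
orientation: [-3.141, 0.001, 1.524]
wrist_force: [-0.2, 0.1, 0.6]
width: 0.673
gripper_force: 12.0
```

```bash
python3 -m creep '{"delta_pos": [[0,0,0.6],[0,0,0.5],[0,0,0.35],[0,0,0.2],[0,0,0.1],[0,0,0],[0,0,0]], "spin": [0,0,0,0,0,0,0]}'
python3 -m creep '{"delta_pos": [[0,0,0],[0,0,0],[0,0,0]], "spin": [0,0,0]}' 100
python3 -m creep '{"delta_pos": [[0,0,-0.3],[0,0,-0.9],[0,0,-0.8],[-0.6,-0.6,0],[-0.6,-0.6,0],[-0.5,-0.6,0],[0,0,0],[0,0,0]], "spin": [0,0,0,0,0,0,0,0]}'
python3 - <<'E'
from h import *
im=snap('top');dishes(im,(340,230,440,285),18,'mat')
E
```

```text
clock: 37.42
position: [647.2, 9.5, 38.8]
orientation: [3.14, -0.0, 1.525]
wrist_force: [0.3, -0.0, 0.3]
width: 0.673
gripper_force: 12.0
clock: 37.8
position: [646.8, 9.4, 38.2]
orientation: [3.141, 0.0, 1.525]
wrist_force: [0.0, -0.2, -0.0]
width: 0.931
gripper_force: 0.0
clock: 38.8
position: [553.6, -71.1, 139.1]
orientation: [3.14, 0.0, 1.525]
wrist_force: [-0.3, -0.4, 0.0]
width: 1.002
gripper_force: 0.0
px 404.3 264.8 [20, 20, 321] xy [ 549.4 -368.7] warmer -79 -342
```

```bash
python3 -m creep '{"delta_pos": [[-0.9,0.03,0],[-0.9,0.03,0],[-0.9,0.03,0],[-0.9,0.03,0],[-0.9,0.03,0],[-0.9,0.03,0],[-0.55,0.01,0],[0,0,0.4]], "spin": [0,0,0,0,0,0,0,0]}'
python3 -m creep '{"delta_pos": [[0,0,0.6],[0,0,0.6],[0,0,0.4],[0,0,0.2],[0,0,0.1],[0,0,0],[0,0,0]], "spin": [0,0,0,0,0,0,0]}'
```

```text
clock: 39.85
position: [550.0, -371.3, 118.5]
orientation: [3.139, 0.001, 1.523]
wrist_force: [0.9, 0.5, -0.5]
width: 0.999
gripper_force: 0.0
clock: 40.72
position: [549.4, -369.3, 24.0]
orientation: [3.14, 0.001, 1.525]
wrist_force: [-1.3, 0.0, -0.2]
width: 1.0
gripper_force: 0.0
```

```bash
python3 -m creep '{"delta_pos": [[0,0,0.25],[0,0,0.1],[0,0,0],[0,0,0]], "spin": [0,0,0,0]}'
python3 -m creep '{"delta_pos": [[0,0,0],[0,0,0],[0,0,0],[0,0,0],[0,0,0]], "spin": [0,0,0,0,0]}' 40 12
python3 -m creep '{"delta_pos": [[0,0,-0.5],[0,0,-0.9],[0,0,-0.8],[0.5,0.1,-0.2],[0.8,0.21,0],[0.8,0.21,0],[0.8,0.21,0],[0.8,0.21,0]], "spin": [0,0,0,0,0,0,0,0]}'
python3 -m creep '{"delta_pos": [[0.8,0.22,0],[0.8,0.22,0],[0.74,0.22,0],[0,0,0],[0,0,0],[0,0,0]], "spin": [0,0,0,0,0,0]}'
```

```text
clock: 41.22
position: [549.0, -369.1, 5.7]
orientation: [3.141, 0.0, 1.525]
wrist_force: [-0.0, -0.3, -0.0]
width: 0.995
gripper_force: 0.0
clock: 41.85
position: [549.0, -369.1, 5.6]
orientation: [3.141, 0.0, 1.525]
wrist_force: [-0.3, 0.6, 0.6]
width: 0.67
gripper_force: 12.0
clock: 42.85
position: [604.2, -183.7, 124.7]
orientation: [-3.14, -0.0, 1.526]
wrist_force: [1.6, -0.4, -0.3]
width: 0.672
gripper_force: 12.0
clock: 43.6
position: [642.2, -72.3, 125.1]
orientation: [-3.141, 0.001, 1.524]
wrist_force: [0.3, -0.1, -0.1]
width: 0.678
gripper_force: 12.0
```

```bash
python3 -m creep '{"delta_pos": [[0,0,0.6],[0,0,0.5],[0,0,0.35],[0,0,0.2],[0,0,0.1],[0,0,0],[0,0,0]], "spin": [0,0,0,0,0,0,0]}'
python3 -m creep '{"delta_pos": [[0,0,0],[0,0,0],[0,0,0]], "spin": [0,0,0]}' 100
python3 -m creep '{"delta_pos": [[0,0,-0.3],[0,0,-0.9],[0,0,-0.9],[0,0,-0.9],[0,0,-0.9],[0,0,-0.9],[0.8,-0.4,-0.2],[1,-0.4,0]], "spin": [0,0,0,0,0,0,0,0]}'
python3 -m creep '{"delta_pos": [[1,-0.4,0],[1,0,0],[1,0,0],[1,0,0],[0,0,0],[0,0,0]], "spin": [0,0,0,0,0,0]}' 45
python3 - <<'E'
from h import *
im=snap('top','t4');s=snap('side','s4');dishes(im,(236,205,322,250),49,9)
dishes(im,(98,238,184,281),27,9)
for th in(2.0,):
    f=th+.097;p=w2((85-207*np.cos(f),35,34+207*np.sin(f)),W);print(p.round(1),np.round(pix('top',p),1),np.round(pix('side',p),1))
cv2.imwrite('pics/c5.png',np.hstack([cv2.resize(im[110:290,215:335,::-1],(400,600),interpolation=2),cv2.resize(s[120:270,265:365,::-1],(400,600),interpolation=2)]))
E
```

```text
clock: 44.48
position: [643.0, -71.0, 38.8]
orientation: [3.141, 0.0, 1.525]
wrist_force: [-0.2, -0.7, -0.6]
width: 0.677
gripper_force: 12.0
clock: 44.85
position: [642.6, -71.0, 38.2]
orientation: [3.141, 0.0, 1.525]
wrist_force: [0.4, -0.2, -0.6]
width: 0.926
gripper_force: 0.0
clock: 45.85
position: [606.7, 21.2, 290.4]
orientation: [3.138, -0.0, 1.523]
wrist_force: [0.1, 0.4, -1.1]
width: 1.002
gripper_force: 0.0
clock: 46.6
position: [595.9, 221.3, 288.8]
orientation: [3.141, 0.0, 1.525]
wrist_force: [0.4, -0.8, 0.1]
width: 0.472
gripper_force: 0.0
px 262.4 225.1 [20, 21, 342] xy [645.3   8.5] warmer -1 40
px 292.8 227.1 [21, 21, 350] xy [641.2 -71.2] warmer -2 -40
[835.2  -5.3 213. ] [263.7 133.1] [362.7 180.4]
```

View pics/c5.png

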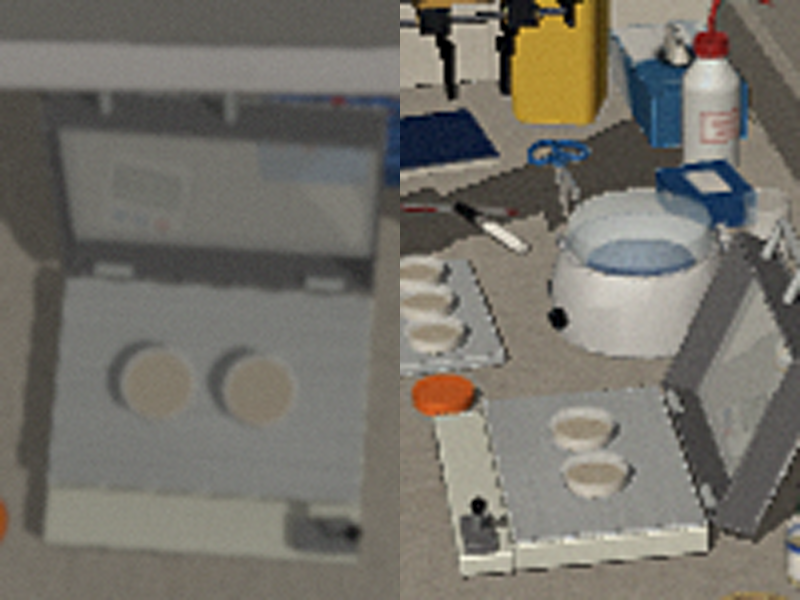

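Both fresh dishes sit on the plate at (262,225) and (293,227), i.e. warmer (-1,40) and (-2,-40). The hood rests on its stop with the bar near (361,182) in the side view, against a prediction of (363,180). Now to grip the bar.

```bash
python3 -m creep '{"delta_pos": [[-0.8,0.5,0],[-0.8,0.5,0],[-0.8,0.5,0],[-0.8,0.5,0],[-0.8,0.6,0],[-0.3,0.9,0],[0,0.9,0],[0,0,0]], "spin": [0,0,0,0,0,0,0,0]}'
python3 -m creep '{"delta_pos": [[0,0.5,0],[0,0,0],[0,0,0]], "spin": [0,0,0]}'
python3 - <<'E'
from h import *
print(r.get_state()['joint_positions'].round(2))
E
```

```text
clock: 47.7
position: [807.6, -5.2, 283.7]
orientation: [-3.138, -0.001, 1.522]
wrist_force: [-0.2, 1.0, -0.8]
width: 0.452
gripper_force: 0.0
clock: 48.08
position: [830.3, -5.0, 289.2]
orientation: [3.141, -0.0, 1.525]
wrist_force: [0.8, -0.1, 0.2]
width: 0.448
gripper_force: 0.0
[ 0.1   0.93 -0.62  0.44  0.51  1.83 -0.2 ]
```

```bash
python3 -m creep '{"delta_pos": [[0,0.12,0.3],[0,0,0.5],[0,0,0.5],[0,0,0.3],[0,0,0.2],[0,0,0],[0,0,0]], "spin": [0,0,0,0,0,0,0]}'
python3 -m creep '{"delta_pos": [[0,0,0],[0,0,0],[0,0,0],[0,0,0],[0,0,0]], "spin": [0,0,0,0,0]}' 0 25
```

```text
clock: 48.95
position: [837.1, -4.7, 199.1]
orientation: [3.14, -0.0, 1.525]
wrist_force: [0.1, 0.0, 0.4]
width: 0.45
gripper_force: 0.0
clock: 49.58
position: [836.9, -4.7, 198.1]
orientation: [3.141, -0.0, 1.525]
wrist_force: [1.2, 0.4, -0.1]
width: 0.103
gripper_force: 25.0
```

```bash
python3 -c "
import numpy as np
p=lambda th:207*np.array([-np.cos(th+.097),np.sin(th+.097)])
pr=p(2.0)
for th in [1.85,1.7,1.55,1.4,1.25,1.1,.95,.8,.65,.5,.4,.3,.2,.1,.05,0]:
    q=p(th);print(th,((q-pr)/50*[1,-1]).round(2),(q-p(0)).round());pr=q"
```

```text
1.85 [-0.56 -0.27] [282. 172.]
1.7 [-0.59 -0.18] [252. 182.]
1.55 [-0.61 -0.09] [222. 186.]
1.4 [-0.62 -0.  ] [191. 186.]
1.25 [-0.61  0.09] [160. 182.]
1.1 [-0.59  0.18] [130. 173.]
0.95 [-0.56  0.27] [102. 159.]
0.8 [-0.51  0.35] [ 77. 142.]
0.65 [-0.45  0.42] [ 54. 121.]
0.5 [-0.39  0.49] [35. 96.]
0.4 [-0.22  0.35] [24. 79.]
0.3 [-0.18  0.37] [15. 60.]
0.2 [-0.14  0.39] [ 8. 41.]
0.1 [-0.1  0.4] [ 3. 20.]
0.05 [-0.04  0.2 ] [ 1. 10.]
0 [-0.03  0.21] [0. 0.]
```

```bash
python3 -m creep '{"delta_pos": [[0,-0.27,-0.14],[0,-0.28,-0.12],[0,-0.3,-0.1],[0,-0.3,-0.06],[0,-0.31,-0.02],[0,-0.31,0],[0,0,0],[0,0,0]], "spin": [0,0,0,0,0,0,0,0]}'
```

```text
clock: 50.58
position: [750.1, -0.2, 224.6]
orientation: [3.134, -0.001, 1.525]
wrist_force: [2.5, 0.7, 17.4]
width: 0.101
gripper_force: 25.0
```

```bash
python3 -m creep '{"delta_pos": [[0,-0.33,-0.01],[0,-0.33,-0.01],[0,-0.31,0.03],[0,-0.3,0.06],[0,-0.3,0.08],[0,-0.29,0.1],[0,-0.28,0.13],[0,-0.28,0.14]], "spin": [0,0,0,0,0,0,0,0]}'
python3 -m creep '{"delta_pos": [[0,-0.26,0.17],[0,-0.25,0.18],[0,-0.23,0.2],[0,-0.22,0.22],[0,-0.2,0.24],[0,-0.19,0.25],[0,0,0],[0,0,0]], "spin": [0,0,0,0,0,0,0,0]}'
```

```text
clock: 51.58
position: [627.3, 6.1, 194.2]
orientation: [3.14, -0.001, 1.526]
wrist_force: [3.2, 4.6, -4.4]
width: 0.103
gripper_force: 25.0
clock: 52.58
position: [560.2, 9.4, 131.2]
orientation: [3.141, -0.002, 1.527]
wrist_force: [2.7, 4.4, -1.3]
width: 0.103
gripper_force: 25.0
```

```bash
python3 -m creep '{"delta_pos": [[0,-0.2,0.32],[0,-0.17,0.35],[0,-0.14,0.36],[0,-0.09,0.36],[0,-0.04,0.2],[0,-0.02,0.16],[0,0,0.05],[0,0,0]], "spin": [0,0,0,0,0,0,0,0]}'
```

```text
clock: 53.58
position: [530.2, 10.1, 44.1]
orientation: [3.135, -0.0, 1.526]
wrist_force: [-0.2, 1.3, 20.2]
width: 0.082
gripper_force: 23.7
```

```bash
python3 -m creep '{"delta_pos": [[0,0,0],[0,0,0],[0,0,0]], "spin": [0,0,0]}' 28
python3 -m creep '{"delta_pos": [[0,0,-0.3],[0,0,-0.8],[0,0,-0.6],[0,0,0]], "spin": [0,0,0,0]}'
python3 -m creep '{"delta_pos": [[0,0,0],[0,0,0],[0,0,0]], "spin": [0,0,0]}' 0
python3 - <<'E'
from h import *
im=snap('side','s5')
cv2.imwrite('pics/c6.png',np.hstack([cv2.resize(im[195:270,265:350,::-1],None,fx=4.7,fy=4.7,interpolation=2),cv2.resize(cv2.imread('pics/side0.png')[195:270,265:350],None,fx=4.7,fy=4.7,interpolation=2)]))
E
```

```text
clock: 53.95
position: [526.7, 9.2, 40.8]
orientation: [-3.141, 0.0, 1.525]
wrist_force: [-0.6, -0.1, -0.2]
width: 0.264
gripper_force: 0.0
clock: 54.45
position: [528.7, 9.6, 129.1]
orientation: [3.137, 0.0, 1.525]
wrist_force: [-0.3, 0.3, -0.2]
width: 0.28
gripper_force: 0.0
clock: 54.82
position: [526.7, 9.4, 125.4]
orientation: [-3.14, -0.0, 1.525]
wrist_force: [-1.4, 0.7, -0.2]
width: 0.04
gripper_force: 0.0
```

View pics/c6.png

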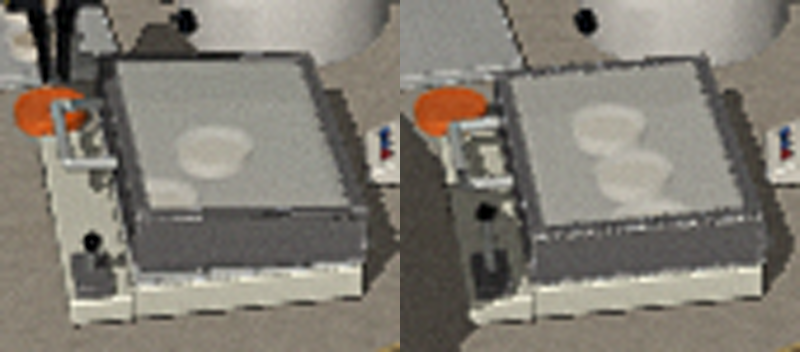

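Hood isn't fully shut: its front is about 4 px high, and one dish shows at the front wall, around (302,235). It looks as if that dish was knocked forward under the hood's edge. I'll measure it.

```bash
python3 - <<'E'
from h import *
for p in((645,8.5,49),(641,-71,49)):print(np.round(pix('side',p),1))
for z in(49,70):print(onz('side',301.6,235.4,z).round(),onz('side',310.7,227,z).round())
E
python3 -m creep '{"delta_pos": [[0.5,-0.2,-0.5],[1,-0.3,-0.3],[1,-0.2,0],[1,0,0],[1,0,0],[0,0,0],[0,0,0]], "spin": [0,0,0,0,0,0,0]}' 30
python3 - <<'E'
from h import *
im=snap('top','t6');cv2.imwrite('pics/c7.png',cv2.resize(im[180:290,215:435,::-1],None,fx=3.6,fy=3.6,interpolation=2))
E
```

```text
[309.7 225.3]
[313.  236.5]
[603. -54.  49.] [646.  -4.  49.]
[598. -89.  70.] [639. -40.  70.]
clock: 55.75
position: [502.3, 235.3, 165.6]
orientation: [-3.141, 0.001, 1.525]
wrist_force: [0.4, -0.3, -0.1]
width: 0.299
gripper_force: 0.0
```

View pics/c7.png

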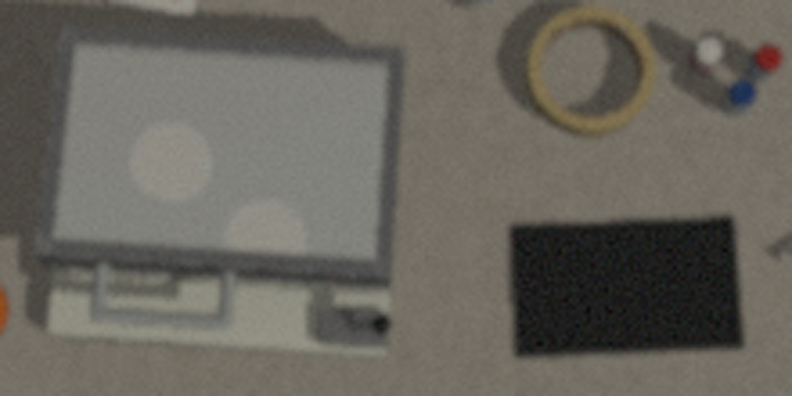

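Top view confirms it: one fresh dish now lies at (288,245), under the hood's front wall, and the other is still at (262,225). The mat is empty and the switch is off. I'll reopen the hood and move that dish back.

```bash
python3 -m creep '{"delta_pos": [[-0.9,0.13,0],[-0.9,0.15,0],[-0.9,0.15,0],[-0.9,0.15,0],[-0.89,0.15,0],[0,0,0],[0,0,0]], "spin": [0,0,0,0,0,0,0]}'
```

```text
clock: 56.68
position: [528.4, 9.3, 166.1]
orientation: [3.142, 0.0, 1.524]
wrist_force: [-0.1, 0.0, 0.7]
width: 0.301
gripper_force: 0.0
```

```bash
python3 -m creep '{"delta_pos": [[0,0,0.6],[0,0,0.6],[0,0,0.5],[0,0,0.3],[0,0,0.2],[0,0,0.04],[0,0,0]], "spin": [0,0,0,0,0,0,0]}'
python3 -m creep '{"delta_pos": [[0,0,0],[0,0,0],[0,0,0],[0,0,0]], "spin": [0,0,0,0]}' 0 25
```

```text
clock: 57.55
position: [529.0, 9.9, 54.6]
orientation: [3.141, 0.0, 1.525]
wrist_force: [0.7, 0.4, 0.5]
width: 0.296
gripper_force: 0.0
clock: 58.05
position: [530.2, 9.6, 54.7]
orientation: [3.138, -0.0, 1.525]
wrist_force: [6.1, 0.1, -1.5]
width: 0.105
gripper_force: 25.0
```

```bash
python3 -m creep '{"delta_pos": [[0,0.06,-0.25],[0,0.1,-0.3],[0,0.1,-0.29],[0,0.14,-0.28],[0,0.14,-0.27],[0,0.36,-0.5],[0,0.43,-0.44],[0,0,0]], "spin": [0,0,0,0,0,0,0,0]}'
python3 -m creep '{"delta_pos": [[0,0.49,-0.37],[0,0.54,-0.3],[0,0.58,-0.21],[0,0.61,-0.12],[0,0.62,-0.03],[0,0,0],[0,0,0]], "spin": [0,0,0,0,0,0,0]}'
python3 -m creep '{"delta_pos": [[0,0.62,0.06],[0,0.6,0.15],[0,0.19,0.07],[0,0,0],[0,0,0]], "spin": [0,0,0,0,0]}'
```

```text
clock: 59.05
position: [595.8, 6.1, 172.2]
orientation: [3.141, 0.001, 1.524]
wrist_force: [-7.0, -3.5, 6.4]
width: 0.107
gripper_force: 25.0
clock: 59.92
position: [737.2, -1.2, 222.1]
orientation: [3.141, 0.002, 1.524]
wrist_force: [1.1, -5.0, 2.1]
width: 0.105
gripper_force: 25.0
clock: 60.55
position: [807.3, -4.6, 207.8]
orientation: [-3.141, 0.002, 1.524]
wrist_force: [-0.2, -5.7, 0.5]
width: 0.103
gripper_force: 25.1
```

```bash
python3 -m creep '{"delta_pos": [[0,0,0],[0,0,0],[0,0,-0.3],[0,0,-0.9],[0,-0.5,-0.4],[0,-1,0],[0,-1,0],[0,-1,0]], "spin": [0,0,0,0,0,0,0,0]}' 70
python3 -m creep '{"delta_pos": [[0.7,-0.8,0],[1,-0.6,0],[1,0,0],[1,0,0],[1,0,0],[0,0,0],[0,0,0]], "spin": [0,0,0,0,0,0,0]}' 100
python3 - <<'E'
from h import *
im=snap('top','t7');dishes(im,(236,205,322,262),49,9)
E
```

```text
clock: 61.55
position: [630.8, 5.7, 289.2]
orientation: [3.141, 0.0, 1.526]
wrist_force: [0.5, 0.3, 1.6]
width: 0.699
gripper_force: 0.0
clock: 62.42
position: [573.3, 243.2, 288.8]
orientation: [3.141, 0.0, 1.526]
wrist_force: [0.3, -1.8, -0.9]
width: 1.003
gripper_force: 0.0
px 262.3 225.1 [21, 21, 350] xy [645.3   8.9] warmer -1 40
px 277.0 252.0 [63, 25, 622] xy [574.7 -31.7] warmer -70 -4
```

Run:
```python
from h import *
im=cv2.imread('pics/t7.png')[:,:,::-1]
for t in(13,16):dishes(im,(236,205,322,262),49,t)
cv2.imwrite('pics/c8.png',cv2.resize(im[195:285,230:330,::-1],None,fx=6,fy=6,interpolation=2))
```

```text
px 262.2 225.1 [19, 19, 300] xy [645.2   9.1] warmer -2 40
px 288.3 246.6 [20, 20, 318] xy [589.4 -60.6] warmer -54 -32
px 262.4 225.0 [18, 17, 261] xy [645.5   8.5] warmer -1 40
px 288.2 246.5 [19, 18, 285] xy [589.5 -60.4] warmer -54 -32
```

View pics/c8.png

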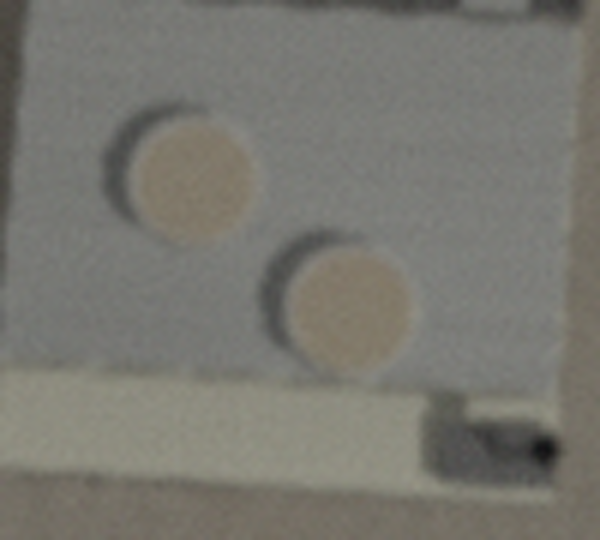

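The displaced dish is at (288,246.5), which is (589.5,-60.5) in the world. Picking it up again.

```bash
python3 -m creep '{"delta_pos": [[-0.8,0.08,0.5],[-0.8,0.08,0.5],[-0.8,0.08,0.5],[-0.8,0.08,0.5],[-0.8,0.08,0.5],[-0.8,0.08,0.5],[-0.8,0.08,0.4],[-0.45,0.04,0]], "spin": [0,0,0,0,0,0,0,0]}'
python3 -m creep '{"delta_pos": [[0,0,0.2],[0,0,0],[0,0,0],[0,0,0]], "spin": [0,0,0,0]}'
```

```text
clock: 63.48
position: [588.2, -65.3, 116.7]
orientation: [-3.139, 0.001, 1.52]
wrist_force: [-0.1, 0.7, 0.5]
width: 0.998
gripper_force: 0.0
clock: 63.98
position: [589.7, -59.7, 108.5]
orientation: [3.141, 0.0, 1.527]
wrist_force: [0.2, -0.5, 0.3]
width: 1.0
gripper_force: 0.0
```

```bash
python3 -m creep '{"delta_pos": [[0,0,0.5],[0,0,0.4],[0,0,0.3],[0,0,0.15],[0,0,0.07],[0,0,0],[0,0,0]], "spin": [0,0,0,0,0,0,0]}'
python3 -m creep '{"delta_pos": [[0,0,0],[0,0,0],[0,0,0],[0,0,0],[0,0,0]], "spin": [0,0,0,0,0]}' 40 12
python3 -m creep '{"delta_pos": [[0,0,-0.4],[0,0,-0.4],[-0.09,0.5,0],[-0.09,0.57,0],[0,0,0],[0,0,0]], "spin": [0,0,0,0,0,0]}'
```

```text
clock: 64.85
position: [589.9, -60.6, 37.6]
orientation: [3.141, 0.0, 1.525]
wrist_force: [0.1, -1.0, -0.8]
width: 0.996
gripper_force: 0.0
clock: 65.47
position: [589.5, -60.6, 37.1]
orientation: [3.142, 0.0, 1.525]
wrist_force: [-0.3, -0.1, 0.3]
width: 0.678
gripper_force: 12.0
clock: 66.22
position: [642.3, -71.6, 77.9]
orientation: [3.141, -0.0, 1.526]
wrist_force: [-0.1, 0.0, 0.0]
width: 0.673
gripper_force: 12.0
```

```bash
python3 -m creep '{"delta_pos": [[0,0,0.3],[0,0,0.25],[0,0,0.15],[0,0,0.1],[0,0,0],[0,0,0]], "spin": [0,0,0,0,0,0]}'
python3 -m creep '{"delta_pos": [[0,0,0],[0,0,0],[0,0,0]], "spin": [0,0,0]}' 100
python3 -m creep '{"delta_pos": [[0,0,-0.3],[0,0,-0.9],[0,0,-0.9],[0,0,-0.9],[0,0,-0.9],[0,0,-0.9],[0.8,-0.4,-0.2],[1,-0.4,0]], "spin": [0,0,0,0,0,0,0,0]}'
python3 -m creep '{"delta_pos": [[1,-0.4,0],[1,0,0],[1,0,0],[1,0,0],[0,0,0],[0,0,0]], "spin": [0,0,0,0,0,0]}' 45
python3 - <<'E'
from h import *
im=snap('top','t8')
dishes(im,(236,205,322,262),49,13);dishes(im,(98,238,184,281),27,9)
E
```

```text
clock: 66.97
position: [642.7, -71.9, 37.2]
orientation: [3.141, -0.0, 1.525]
wrist_force: [-0.8, 0.3, -0.4]
width: 0.673
gripper_force: 12.0
clock: 67.35
position: [642.6, -72.0, 37.1]
orientation: [3.141, 0.0, 1.525]
wrist_force: [-1.2, 0.3, -0.5]
width: 0.929
gripper_force: 0.0
clock: 68.35
position: [606.7, 20.3, 289.4]
orientation: [3.139, -0.0, 1.523]
wrist_force: [0.7, 0.4, -0.1]
width: 1.001
gripper_force: 0.0
clock: 69.1
position: [595.8, 220.3, 287.7]
orientation: [3.141, 0.0, 1.526]
wrist_force: [-0.3, -0.3, -0.5]
width: 0.476
gripper_force: 0.0
px 262.2 225.0 [19, 19, 299] xy [645.5   9. ] warmer -1 40
px 293.0 227.2 [19, 19, 303] xy [640.8 -71.9] warmer -2 -41
```

```bash
python3 -m creep '{"delta_pos": [[-0.8,0.5,0],[-0.8,0.5,0],[-0.8,0.5,0],[-0.8,0.5,0],[-0.8,0.6,0],[-0.28,0.9,0],[0,0.9,0],[0,0,0]], "spin": [0,0,0,0,0,0,0,0]}'
python3 -m creep '{"delta_pos": [[0,0.62,0],[0,0,0],[0,0,0]], "spin": [0,0,0]}'
```

```text
clock: 70.15
position: [807.6, -5.4, 283.3]
orientation: [-3.138, -0.001, 1.522]
wrist_force: [0.1, 0.7, -1.4]
width: 0.448
gripper_force: 0.0
clock: 70.53
position: [836.3, -5.3, 288.2]
orientation: [3.141, -0.0, 1.525]
wrist_force: [0.3, -0.4, 0.0]
width: 0.448
gripper_force: 0.0
```

```bash
python3 -m creep '{"delta_pos": [[0,0,0.3],[0,0,0.5],[0,0,0.5],[0,0,0.3],[0,0,0.2],[0,0,0],[0,0,0]], "spin": [0,0,0,0,0,0,0]}'
python3 -m creep '{"delta_pos": [[0,0,0],[0,0,0],[0,0,0],[0,0,0],[0,0,0]], "spin": [0,0,0,0,0]}' 0 25
```

```text
clock: 71.4
position: [837.0, -4.7, 198.1]
orientation: [3.14, -0.0, 1.525]
wrist_force: [0.2, 0.3, -0.4]
width: 0.45
gripper_force: 0.0
clock: 72.03
position: [836.9, -4.7, 197.1]
orientation: [3.141, -0.0, 1.525]
wrist_force: [1.5, 0.1, 0.1]
width: 0.1
gripper_force: 25.0
```

```bash
python3 -m creep '{"delta_pos": [[0,-0.27,-0.14],[0,-0.28,-0.13],[0,-0.3,-0.11],[0,-0.3,-0.07],[0,-0.31,-0.03],[0,-0.31,0],[0,0,0],[0,0,0]], "spin": [0,0,0,0,0,0,0,0]}'
python3 -m creep '{"delta_pos": [[0,-0.33,-0.01],[0,-0.33,-0.01],[0,-0.31,0.03],[0,-0.3,0.06],[0,-0.3,0.08],[0,-0.29,0.1],[0,-0.28,0.13],[0,-0.28,0.14]], "spin": [0,0,0,0,0,0,0,0]}'
python3 -m creep '{"delta_pos": [[0,-0.26,0.17],[0,-0.25,0.18],[0,-0.23,0.2],[0,-0.22,0.22],[0,-0.2,0.24],[0,-0.19,0.25],[0,0,0],[0,0,0]], "spin": [0,0,0,0,0,0,0,0]}'
```

```text
clock: 73.03
position: [749.6, -0.2, 224.3]
orientation: [3.136, -0.001, 1.525]
wrist_force: [2.2, 0.4, 11.7]
width: 0.104
gripper_force: 25.0
clock: 74.03
position: [627.3, 6.1, 195.3]
orientation: [3.14, -0.001, 1.526]
wrist_force: [2.5, 3.5, -3.2]
width: 0.104
gripper_force: 25.0
clock: 75.03
position: [560.3, 9.5, 132.2]
orientation: [3.141, -0.002, 1.527]
wrist_force: [2.2, 5.8, -1.6]
width: 0.106
gripper_force: 25.0
```

```bash
python3 -m creep '{"delta_pos": [[0,-0.2,0.32],[0,-0.17,0.35],[0,-0.14,0.36],[0,-0.09,0.36],[0,-0.04,0.2],[0,-0.02,0.16],[0,0,0],[0,0,0]], "spin": [0,0,0,0,0,0,0,0]}'
```

```text
clock: 76.03
position: [528.0, 11.0, 45.0]
orientation: [3.139, -0.002, 1.526]
wrist_force: [2.6, 5.3, -1.0]
width: 0.106
gripper_force: 25.0
```

```bash
python3 -m creep '{"delta_pos": [[0,-0.01,0.06],[0,0,0.06],[0,0,0],[0,0,0]], "spin": [0,0,0,0]}'
```

```text
clock: 76.53
position: [527.5, 11.0, 40.1]
orientation: [3.139, -0.001, 1.526]
wrist_force: [-3.2, 4.9, 13.9]
width: 0.105
gripper_force: 25.0
```

```bash
python3 -m creep '{"delta_pos": [[0,0,0],[0,0,0],[0,0,0]], "spin": [0,0,0]}' 28
python3 -m creep '{"delta_pos": [[0,0,-0.3],[0,0,-0.8],[0,0,-0.7],[-0.5,0,0],[-0.9,0,0],[-0.9,0,0],[-0.9,0,0],[-0.64,0.1,0]], "spin": [0,0,0,0,0,0,0,0]}'
python3 -m creep '{"delta_pos": [[0,0,0],[0,0,0],[0,0,0]], "spin": [0,0,0]}' 0
python3 - <<'E'
from h import *
t=snap('top','t9');s=snap('side','s9')
a=cv2.imread('pics/side0.png');b=s[:,:,::-1]
ga=cv2.cvtColor(a,6).astype(np.float32);gb=cv2.cvtColor(np.ascontiguousarray(b),6).astype(np.float32)
gc=cv2.cvtColor(cv2.imread('pics/s5.png'),6).astype(np.float32)
# match handle+hood front-left patch and lid top far corner, start vs now (and vs jammed picture s5)
for nm,(u0,v0,u1,v1) in dict(handle=(270,218,292,240),corner=(284,205,300,222),back=(325,200,345,215)).items():
    T=ga[v0:v1,u0:u1]
    for k,g in(('now',gb),('jam',gc)):
        m=cv2.matchTemplate(g[v0-10:v1+10,u0-10:u1+10],T,cv2.TM_CCOEFF_NORMED);_,x,_,l=cv2.minMaxLoc(m);print(nm,k,round(x,2),l[0]-10,l[1]-10)
E
```

```text
clock: 76.9
position: [526.5, 9.1, 38.4]
orientation: [-3.141, 0.0, 1.525]
wrist_force: [0.6, -0.4, -0.7]
width: 0.267
gripper_force: 0.0
clock: 77.9
position: [522.5, -185.1, 129.6]
orientation: [3.141, 0.001, 1.523]
wrist_force: [0.3, 0.2, 0.8]
width: 0.279
gripper_force: 0.0
clock: 78.28
position: [523.1, -181.4, 129.0]
orientation: [3.141, 0.0, 1.527]
wrist_force: [-0.1, -0.3, 0.2]
width: 0.042
gripper_force: 0.0
handle now 0.33 -8 4
handle jam 0.41 2 9
corner now 0.52 2 9
corner jam 0.69 1 -3
back now 0.79 0 0
back jam 0.9 1 -1
```

Run:
```python
from h import *
f=lambda n:cv2.cvtColor(cv2.imread(f'pics/{n}.png'),6).astype(np.float32)
g0=f('top0')
for nm,(u0,v0,u1,v1) in dict(handle=(236,258,285,276),left=(222,238,250,262),back=(224,185,250,205)).items():
    T=g0[v0:v1,u0:u1];T=cv2.resize(T,None,fx=4,fy=4,interpolation=2)
    for k in('t9','t6'):
        g=cv2.resize(f(k)[v0-6:v1+6,u0-6:u1+6],None,fx=4,fy=4,interpolation=2)
        m=cv2.matchTemplate(g,T,cv2.TM_CCOEFF_NORMED);_,x,_,l=cv2.minMaxLoc(m);print(nm,k,round(x,2),l[0]/4-6,l[1]/4-6)
im=cv2.imread('pics/t9.png')[:,:,::-1]
dishes(im,(236,205,318,245),49,13)
dishes(im,(98,238,184,281),27,9)
```

```text
handle t9 0.29 -6.0 -0.25
handle t6 0.12 -6.0 2.75
left t9 0.95 -0.25 0.0
left t6 0.9 -0.75 -2.0
back t9 0.96 0.75 0.0
back t6 0.99 0.0 -1.0
px 113.1 261.1 [21, 21, 362] xy [547.4 398.8] warmer -118 425
px 139.0 261.4 [21, 20, 352] xy [547.6 331.3] warmer -114 357
px 165.6 261.9 [20, 21, 346] xy [547.3 261.8] warmer -111 288
```

```bash
python3 - <<'E'
from h import *
for n in('top0','t9'):
    im=cv2.imread(f'pics/{n}.png')[:,:,::-1];b=cv2.GaussianBlur(im,(5,5),0).astype(int);d=b[...,0]-b[...,2]
    print(n,d[225,236:320:4]); dishes(im,(236,205,320,248),49,int(np.percentile(d[205:245,236:320],50))+4)
E
python3 -m creep '{"delta_pos": [[0,0.1,0.5],[0,0,0.5],[0,0,0.3],[0,0,0.08],[0,0,0],[0,0,0]], "spin": [0,0,0,0,0,0]}'
```

```text
top0 [ 6 10 11 11 10 10  8  5  9 11 11 10 10  6  6 10 12 12 12 12  8]
t9 [ 5  5  5  5  8 11 11 11 12  9  5  7  9 11 11 12 12  7  6  6  6]
px 293.6 228.3 [18, 16, 237] xy [637.9 -73.4] warmer -5 -42
clock: 79.12
position: [528.4, -183.0, 60.4]
orientation: [3.14, 0.001, 1.525]
wrist_force: [0.1, 0.8, -0.4]
width: 0.001
gripper_force: 0.0
```

Hood's front corner is back at its starting pixel, and both dishes show in place through the cover. Now the lever back to on.

```bash
python3 -m creep '{"delta_pos": [[0.2,0,0],[0.2,0,0],[0.2,0,0],[0.2,0,0],[0.2,0,0],[0.14,0,0],[0.06,0,0],[0,0,0]], "spin": [0,0,0,0,0,0,0,0]}'
```

```text
clock: 80.12
position: [530.6, -122.6, 59.5]
orientation: [-3.141, -0.0, 1.526]
wrist_force: [-0.3, -0.6, -0.3]
width: 0.004
gripper_force: 0.2
```

```bash
python3 -m creep '{"delta_pos": [[0.06,0,0],[0.04,0,0],[0,0,0]], "spin": [0,0,0]}'
```

```text
clock: 80.5
position: [530.4, -121.1, 59.4]
orientation: [-3.141, 0.003, 1.523]
wrist_force: [-0.3, -9.7, -1.2]
width: 0.005
gripper_force: 4.2
```

```bash
python3 -m creep '{"delta_pos": [[0.04,0,0],[0,0,0]], "spin": [0,0]}'
python3 -m creep '{"delta_pos": [[-0.3,0,0],[-0.4,0,-0.2],[0,0,-0.9],[0,0,-0.9],[-0.5,0,-0.9],[-0.9,-0.3,0],[-0.9,-0.3,0],[-0.9,-0.3,0]], "spin": [0,0,0,0,0,0,0,0]}'
python3 -m creep '{"delta_pos": [[-0.9,-0.3,0],[-0.9,-0.3,0],[-0.9,-0.3,0],[0,0,0],[0,0,0]], "spin": [0,0,0,0,0]}'
python3 - <<'E'
from h import *
s=snap('side','s10');t=snap('top','t10')
for n in('side0','s10'):
    g=cv2.imread(f'pics/{n}.png')[234:252,274:294].astype(int).sum(2);y,x=np.where(g<75);print(n,len(x),x.mean()+274,y.mean()+234) if len(x) else print(n,g.min())
F=lambda n:cv2.cvtColor(cv2.imread(f'pics/{n}.png'),6).astype(np.float32)
for a,b,R in(('top0','t10',dict(handle=(236,258,285,276),left=(222,238,250,262),right=(295,240,332,282),tape=(358,175,402,220),forc=(425,230,470,254),orange=(190,250,220,280))),('side0','s10',dict(handle=(272,216,292,236),frontwall=(285,232,345,258)))):
    for nm,(u0,v0,u1,v1) in R.items():
        T=cv2.resize(F(a)[v0:v1,u0:u1],None,fx=4,fy=4,interpolation=2);G=cv2.resize(F(b)[v0-6:v1+6,u0-6:u1+6],None,fx=4,fy=4,interpolation=2)
        _,x,_,l=cv2.minMaxLoc(cv2.matchTemplate(G,T,cv2.TM_CCOEFF_NORMED));print(b,nm,round(x,2),l[0]/4-6,l[1]/4-6)
im=t;dishes(im,(236,205,320,246),49,9);dishes(im,(98,238,184,281),27,9)
E
```

```text
clock: 80.75
position: [530.4, -120.7, 59.3]
orientation: [-3.141, 0.005, 1.521]
wrist_force: [-0.8, -15.6, -2.0]
width: 0.005
gripper_force: 6.1
clock: 81.75
position: [476.6, -309.9, 204.7]
orientation: [3.141, -0.0, 1.526]
wrist_force: [0.2, -0.5, -0.2]
width: 0.006
gripper_force: 0.0
clock: 82.38
position: [426.5, -440.8, 204.4]
orientation: [3.141, -0.001, 1.526]
wrist_force: [0.0, 0.5, -0.1]
width: 0.007
gripper_force: 0.0
side0 8 282.875 239.875
s10 63 286.984126984127 238.4920634920635
t10 handle 0.44 -0.25 0.25
t10 left 0.96 0.25 -0.25
t10 right 0.44 -0.25 -0.25
t10 tape 0.99 0.0 0.0
t10 forc 0.97 0.0 0.0
t10 orange 0.08 1.5 6.0
s10 handle 0.35 -0.25 0.0
s10 frontwall 0.7 0.25 0.0
px 262.2 225.2 [17, 19, 271] xy [645.1   9.1] warmer -2 40
px 293.3 227.8 [20, 19, 300] xy [639.4 -72.7] warmer -3 -42
px 113.1 261.1 [21, 21, 367] xy [547.4 398.9] warmer -118 425
px 139.0 261.4 [21, 20, 354] xy [547.5 331.4] warmer -114 358
px 165.8 261.8 [21, 21, 357] xy [547.5 261.3] warmer -111 288
```

```bash
python3 - <<'E'
from h import *
for n in('top0','t9','t10'):
    h=cv2.cvtColor(cv2.imread(f'pics/{n}.png'),cv2.COLOR_BGR2HSV);m=((h[...,0]<15)&(h[...,1]>170)&(h[...,2]>90)).astype(np.uint8)
    k,l,s,c=cv2.connectedComponentsWithStats(m);print(n,[(c[i].round(1).tolist(),int(s[i,4])) for i in range(1,k) if s[i,4]>60])
for n in('top0','t7','t10'):
    g=cv2.imread(f'pics/{n}.png')[262:278,296:330].astype(int).sum(2);v,u=np.unravel_index(np.argsort(g.ravel())[:8],g.shape);print(n,u.mean()+296,v.mean()+262,g.min())
for w in(-80,-120):print(np.round(pix('top',w2((-112,w,71),W)),1))
E
python3 -m creep '{"delta_pos": [[-0.9,-0.9,-0.3],[-0.9,-0.9,-0.3],[-0.9,-0.9,0],[0,0,0],[0,0,0]], "spin": [0,0,0,0,0]}'
python3 - <<'E'
from h import *
s=snap('side','s11')
for n in('side0','s11'):
    g=cv2.imread(f'pics/{n}.png')[234:252,274:294].astype(int).sum(2);v,u=np.unravel_index(np.argsort(g.ravel())[:8],g.shape);print(n,u.mean()+274,v.mean()+234,g.min())
E
```

```text
top0 [([205.1, 265.5], 349), ([464.9, 279.7], 345)]
t9 [([205.1, 265.5], 350), ([464.8, 279.7], 341)]
t10 [([205.1, 265.4], 352), ([467.2, 283.7], 173)]
top0 305.875 268.625 34
t7 320.0 269.5 66
t10 304.5 268.5 75
[305.1 269.1]
[320.8 270. ]
clock: 83.1
position: [291.4, -564.5, 233.3]
orientation: [3.141, -0.001, 1.527]
wrist_force: [0.5, 0.5, -0.6]
width: 0.003
gripper_force: 0.0
side0 282.875 239.875 0
s11 283.875 239.75 0
```

Run:
```python
from h import *
print(r.close_job())
```

```text
the job is handed in; nothing more can be done
None
```

The changeover is done and handed in at about 83 s: three finished dishes on the slab, both fresh dishes on the plate, hood closed, then switch on; after one fresh dish was knocked under the hood's edge, I reopened the hood with the switch off and put it back.

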